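Pack reagent bottles: lock the bayonet canister and close the shipping carton

TASK

Pack the dropper bottles for dispatch: stand every amber bottle from the light box in a hole of the square canister, set the domed lid on it and twist it clockwise until its lugs drop into their locking notches, then lift the locked canister by the lid's handle out of its cradle and stand it on the floor of the shipping carton, between the foam pads. Close the carton properly: fold in both short end flaps first, then both long flaps on top, all down flat. Keep the canister upright and do not disturb the other things on the bench.

Things in the scene. Friction and masses are not known exactly. Their poses are not given: they have to be found in the camera images.
- lightbox: Flat white light box, 200 (x) x 220 (y) x 45 mm high, fixed, with a glowing top on which the bottles stand at the start. Origin: centre of its underside, z up.
- bottle0: Amber dropper bottle, 66 mm tall, 30 g: round body diameter 24 mm up to 35 mm, shoulder to 40 mm, white cap diameter 17 mm from 40 to 56 mm, thin nozzle to 66 mm. Origin: centre of its foot, z up. Pinch it by the cap. Two or three of the four are present (absent: None); each goes in any free hole.
- bottle1: Amber dropper bottle, 66 mm tall, 30 g: round body diameter 24 mm up to 35 mm, shoulder to 40 mm, white cap diameter 17 mm from 40 to 56 mm, thin nozzle to 66 mm. Origin: centre of its foot, z up. Pinch it by the cap. Two or three of the four are present (absent: None); each goes in any free hole.
- bottle2: Amber dropper bottle, 66 mm tall, 30 g: round body diameter 24 mm up to 35 mm, shoulder to 40 mm, white cap diameter 17 mm from 40 to 56 mm, thin nozzle to 66 mm. Origin: centre of its foot, z up. Pinch it by the cap. Two or three of the four are present (absent: None); each goes in any free hole.
- bottle3: Amber dropper bottle, 66 mm tall, 30 g: round body diameter 24 mm up to 35 mm, shoulder to 40 mm, white cap diameter 17 mm from 40 to 56 mm, thin nozzle to 66 mm. Origin: centre of its foot, z up. Pinch it by the cap. Two or three of the four are present (absent: None); each goes in any free hole.
- cradle: Grey square holding tray, fixed on the bench, 115 mm outside, recess 95 mm square with its floor 5 mm above the bench and a rim 17 mm high; it keeps the canister from turning. Origin: centre of its underside, z up.
- canister: White square transport canister, loose, 0.4 kg, in the cradle. Origin: centre of its underside, z up. Base 92 x 92 mm, flat top (deck) at 48 mm with three holes, diameter 27, 22 mm deep (a bottle's foot ends at 26 mm), 20 mm from the centre at 60, 180, 300 deg from its x axis. Round grey bayonet collar on the deck, radius 38.5 to 44.5 mm, up to 66 mm; see slot0 and notch0.
- slot0 (a point): Floor of one of the collar's three slots, open at the top, 24 deg wide, centred at 0, 120, 240 deg from the canister's x axis; floor 3 mm above the deck, point at radius 41.5 mm. Clockwise seen from above, the floor runs on for 24 deg under a hook (underside 10 mm above the deck) to the locking notch.
- notch0 (a point): Floor of slot0's locking notch, at deck height, radius 41.5 mm: 20 deg wide, centred 46 deg (0.80 rad) clockwise of the slot's centre, ending at a solid stop; hook roof 13 mm above the deck. Lifted by the handle, the locked lid rises 8 mm until its lugs meet the roofs, then carries the canister; raised or dropped, they cannot turn back.
- lid: White round domed lid, hollow, loose, 90 g, right way up. Origin: centre of its lower rim, z up. Skirt 74 mm outside, 67 mm inside diameter; dome top at 50 mm. Three lugs at the lower rim out to radius 43.5 mm, 10 mm wide, 5 mm high, at 0, 120, 240 deg from its x axis, alike. In the slots its origin is 51 mm above the canister's; over the notches it drops, let go, to 48 mm: locked.
- lid_handle (a point): Middle of the lid's grey bar handle, on the lid's axis 58 mm above its lower rim: 54 mm long along the lid's x axis, 12 mm wide, from 50 to 66 mm.
- carton: Shipping carton, open on top, fixed: outside 118 mm (its x) x 166 mm (its y) x 123 mm high, walls 4 mm, floor 5 mm. Grey foam pads at both y ends (24 mm thick, up to 75 mm) leave a space 110 x 110 mm for the canister, put in with sides parallel, any quarter turn (114 mm high closed). Origin: centre of its underside, z up.
- carton_in (a point): Centre of the carton's inner floor, 5 mm above the carton's origin.
- end_left (a joint): Angle (rad) of the short end flap at the carton's +y end, 114 mm wide, crease 83 mm from the centre, 123 mm high. 0 = closed, flat over the opening; 1.57 = upright; 2.2 to 2.6 (start) = folded outward. The crease stays where it is left and yields to 1 N; push it up and round at its free edge from outside, then press it down. 56 mm from crease to free edge, 3.5 mm thick.
- end_right (a joint): Angle (rad) of the short end flap at the carton's -y end, 114 mm wide, crease 83 mm from the centre, 123 mm high. 0 = closed, flat over the opening; 1.57 = upright; 2.2 to 2.6 (start) = folded outward. The crease stays where it is left and yields to 1 N; push it up and round at its free edge from outside, then press it down. 56 mm from crease to free edge, 3.5 mm thick.
- long_near (a joint): Angle (rad) of the long flap on the carton's -x side, 166 mm wide, crease 59 mm from the centre, 127 mm high. 0 = closed, flat over the opening; 1.57 = upright; 2.2 to 2.6 (start) = folded outward. The crease stays where it is left and yields to 1 N; push it up and round at its free edge from outside, then press it down. 56 mm from crease to free edge, 3.5 mm thick.
- long_far (a joint): Angle (rad) of the long flap on the carton's +x side, 166 mm wide, crease 59 mm from the centre, 127 mm high. 0 = closed, flat over the opening; 1.57 = upright; 2.2 to 2.6 (start) = folded outward. The crease stays where it is left and yields to 1 N; push it up and round at its free edge from outside, then press it down. 56 mm from crease to free edge, 3.5 mm thick.
- eraser: Blue whiteboard eraser, 50 x 105 x 32 mm; loose, to be left in place. Origin: centre of its underside.
- tape_roll: Roll of packing tape lying flat, diameter 96 mm, 48 mm high; loose, to be left in place. Origin: centre of its underside.
- dishes: Stack of clear dishes, diameter 90 mm, 42 mm high; loose, to be left in place. Origin: centre of its underside.
- marker: Marker pen lying flat, 120 mm long, 16 mm thick; loose, to be left in place. Origin: centre of its underside.
- timer: White bench timer, 65 x 65 x 18 mm; loose, to be left in place. Origin: centre of its underside.
- jar: Small amber jar, diameter 44 mm, 62 mm high; loose, to be left in place. Origin: centre of its underside.
- spray: White bottle, diameter 60 mm, 150 mm high; loose, to be left in place. Origin: centre of its underside.

How it is judged (in metres and radians):
On the way, in this order (a step that is already met when the one before it is completed fails the run):
1. every bottle stands in a hole of the canister, canister in its cradle (z of bottle0 in the frame of canister between 0.02 and 0.031 m and horizontal distance between each of bottle0, bottle1, bottle2, bottle3 and canister below 0.026 m and angle between the z axis of each of bottle0, bottle1, bottle2, bottle3 and the z axis of canister, either way round below 0.12 rad and z of bottle1 in the frame of canister between 0.02 and 0.031 m and z of bottle2 in the frame of canister between 0.02 and 0.031 m and z of bottle3 in the frame of canister between 0.02 and 0.031 m and z of canister in the frame of cradle below 0.008 m and horizontal distance between canister and cradle below 0.006 m), for 0.2 s.
2. the lid is on, twisted, and its lugs have dropped into the notches, canister still in its cradle (z of lid in the frame of canister between 0.044 and 0.0495 m and horizontal distance between lid and canister below 0.005 m and angle between the z axis of lid and the z axis of canister, either way round below 0.04 rad and z of canister in the frame of cradle below 0.008 m and horizontal distance between canister and cradle below 0.006 m), for 0.3 s.
3. the locked canister stands on the carton's floor, flaps not yet closed (z of lid in the frame of canister between 0.044 and 0.0495 m and horizontal distance between lid and canister below 0.005 m and angle between the z axis of lid and the z axis of canister, either way round below 0.04 rad and z of canister in the frame of carton_in below 0.004 m and horizontal distance between canister and carton_in below 0.016 m and angle between canister's own z axis and vertical below 0.05 rad and value of joint each of end_left, end_right, long_near, long_far above 0.8 rad), for 0.2 s.
4. both short end flaps are folded in while both long flaps are still open (value of joint each of end_left, end_right below 0.15 rad and value of joint each of long_near, long_far above 0.8 rad), for 0.1 s.
5. both long flaps are folded down on top (value of joint each of end_left, end_right, long_near, long_far below 0.15 rad), for 0.2 s.
At the end, for the whole second after the job is handed in: All bottles present stand in canister holes (within 5 mm of the bottom), the lid is down on the deck within 1.5 mm, lugs in the notches, the canister stands upright on the carton floor (within 4 mm) between the foam pads, all flaps within 0.15 rad of flat, all at rest (all of step 5 and z of bottle0 in the frame of canister between 0.02 and 0.031 m and horizontal distance between each of bottle0, bottle1, bottle2, bottle3 and canister below 0.026 m and angle between the z axis of each of bottle0, bottle1, bottle2, bottle3 and the z axis of canister, either way round below 0.12 rad and z of bottle1 in the frame of canister between 0.02 and 0.031 m and z of bottle2 in the frame of canister between 0.02 and 0.031 m and z of bottle3 in the frame of canister between 0.02 and 0.031 m and z of lid in the frame of canister between 0.044 and 0.0495 m and horizontal distance between lid and canister below 0.005 m and angle between the z axis of lid and the z axis of canister, either way round below 0.04 rad and z of canister in the frame of carton_in below 0.004 m and horizontal distance between canister and carton_in below 0.016 m and angle between canister's own z axis and vertical below 0.05 rad and linear speed of canister below 0.02 m/s); the robot touches nothing.
It fails at once if the canister is tipped by more than 0.5 rad (angle between canister's own z axis and vertical above 0.5 rad).
It fails at once if another thing on the bench is pushed more than 30 mm out of its place (distance of any of eraser, tape_roll, dishes, marker, timer, jar, spray from where it was at the start of the episode above 0.03 m).
Of bottle0, bottle1, bottle2, bottle3 only 2 to 3 are there at a start; the rules pass over those that are not, and their reading is None.
At some moment in a run one of lid may be knocked a few centimetres aside while the robot is not near it.
It also fails if it takes over 208 s, if anything falls off the work surface, if the arm or the gripper's body presses on something with over 40 N, if the wrist force passes 120 N, or if a joint passes its speed limit or range.

ROBOT

A 6-joint arm with a two-finger parallel gripper is mounted at the origin on the work surface. World frame = base frame: x ahead of the robot, y to its left, z up, the work surface at z = 0. Lengths are in mm, angles in rad, forces in N, time in s.
With the tool pointing down it reaches from about 275 to 750 mm from the base axis. Payload 10.2 kg.
Tool frame: the origin (TCP) lies between the finger pads; the fingertips stand 19 mm ahead of it and the grasp point (between the pads) is the TCP; z points along the fingers, y is the line along which they close (so a half turn about z gives the same grasp; the last joint's range is limited). The gripper opens to 85 mm and grips with 20 to 120 N. Pads are 22 mm wide; open, the fingers measure 114 mm over their backs; the gripper's body (76 mm by 85 mm) begins 54 mm behind the grasp point. The pads swing forward as they close: fully open they stand 13 mm farther back than shut.
Start: joints at [0.954, 0.313, 1.498, -0, 1.331, -0.223], TCP at [201.456, 484.816, 250.294] pointing down, gripper open.
Joint ranges: [-2.94, 2.94], [-0.97, 2.17], [0.19, 2.56], [-1.23, 4.37], [0.02, 3.11], [-2.88, 2.88]. Speed limits (rad/s): [2.39, 2.39, 3.01, 3.14, 3.14, 3.14].

INTERFACE

Orientations are given as a unit quaternion [w, x, y, z].
In Python, from rig import sense, capture, finish_job gives the robot as it stands. The module is installed in compiled form; this text tells all that it offers.
- The arm moves only by the tool move_arm, never from a script. Its argument "moves" is a list of rows, each an object with "turn": the turn, a rotation vector about the tool's x, y, z in rad, a list of three; "translation": the shift along the tool's x, y, z in mm, a list of three; "hand": the opening, from 0 (shut) to 1 (fully open). In form: [{"turn": [wx, wy, wz], "translation": [x, y, z], "hand": hand}, ...]. A call has 1 to 10 rows; each row shifts and turns the commanded pose from where the row before left it, along the tool's axes as they then stand; what a row does not reach is not made up. A row lasts 1/12 s, in which the tool goes at most 41.7 mm and 7.16 degrees, less where a joint would pass 70% of its speed; a pose out of reach is approached as far as the arm can. A call with a gripper value outside its range is refused whole. The fingers move at their own pace and stop on an object; "grip_force" is the grip in N (left out, the last holds). Time passes only in rows, so rows that do not move let the fingers close. It gives the time, the measured TCP pose, the force, the opening and the grip force at its end, in the units of the state.
- sense(): the state, without advancing time (a new reading comes with each control period).
- capture(name): name is "scene" or "side" or "wrist"; returns a dict with "image" (400x640x3 uint8, blue, green, red), "z_map" (400x640 float32, mm along the optical axis (not along the pixel's ray), 0 where there is no reading), "vertical_fov" (degrees; the focal length in pixels is half the picture's height over the tangent of half this angle, whatever the lens; pixels are square), "cx", "cy" (the principal point, pixels), "R" (3x3) and "t" (3): a world point X has camera coordinates R X + t; the wrist camera has in their place "T_tool_cam" (4x4, takes a point from camera to tool coordinates, whose origin is the TCP and whose axes are the flange's). Camera axes: x right, y down, z forward; pixel columns grow to the right and rows downward; lengths in mm; the calibration is good to about 2 mm. A picture is of the moment at which its call begins: read the wrist's pose just before it.
- finish_job(): hands the job in; it is judged then, once.
The state is a dict: "time_s": time; "joints": joint angles; "dq": joint speeds; "tau": joint torques, N m; "eef_pos": TCP position; "ee_rot": TCP orientation; "force": force on the tool from outside, world axes, zero at the start; "wrist_torque": the same for the moment, N m; "grip_width": opening from 0.0 (shut) to 1.0 (fully open); "grip_force": force on a finger pad.
Only numpy, scipy, OpenCV 4.12 (cv2) and the standard library are available. Lean on these libraries where they do the work, as an engineer would, in place of code of your own. Each camera call takes 0.05 s, during which the arm holds its last target. There are 200 camera calls.

## Working session

There is one attempt and no reset: what is moved stays moved. The work goes in short steps, Python scripts to look and compute and a tool call to move; the robot and the scene stay as the last step left them, time stands still between calls to the robot, and variables do not carry over. Pictures are saved under pics/ and viewed, at most 14 in all, crops included, and the job is handed in when it is done.

Besides the shell and the picture viewer there is one more tool, called after "Emit:" by a JSON object that holds its "api" and its "payload". move_arm: Moves the arm, as the interface text tells. Its arguments: {"type":"object","properties":{"moves":{"type":"array","items":{"type":"object","properties":{"turn":{"type":"array","items":{"type":"number"}},"translation":{"type":"array","items":{"type":"number"}},"hand":{"type":"number"}}}},"grip_force":{"type":"number"}},"required":["moves"]}

```bash
ls; mkdir -p pics
cat > h.py <<'E'
import numpy as np, cv2
from rig import sense, capture, finish_job
from scipy.spatial.transform import Rotation as Rn
def snap(n):
    s=sense(); c=capture(n)
    f=200/np.tan(np.radians(c["vertical_fov"])/2)
    if n=="wrist":
        q=s["ee_rot"]; Rt=Rn.from_quat([q[1],q[2],q[3],q[0]]).as_matrix()
        T=np.array(c["T_tool_cam"]); Rc=Rt@T[:3,:3]; o=Rt@T[:3,3]+np.array(s["eef_pos"])
    else:
        Rc=np.array(c["R"]).T; o=-Rc@np.array(c["t"])
    c.update(f=f,Rc=Rc,o=o); return c
def plane(c,u,v,z):
    d=c["Rc"]@np.array([(u-c["cx"])/c["f"],(v-c["cy"])/c["f"],1]); return c["o"]+d*(z-c["o"][2])/d[2]
def cloud(c):
    Z=c["z_map"]; v,u=np.mgrid[:Z.shape[0],:Z.shape[1]]
    P=np.stack([(u-c["cx"])/c["f"]*Z,(v-c["cy"])/c["f"]*Z,Z],-1)
    W=P@c["Rc"].T+c["o"]; W[Z<=0]=np.nan; return W
def proj(c,X):
    p=c["Rc"].T@(np.array(X)-c["o"]); return c["cx"]+c["f"]*p[0]/p[2],c["cy"]+c["f"]*p[1]/p[2]
E
python3 - <<'E'
from h import *
s=sense();print(s)
for n in("scene","side","wrist"):
    c=snap(n);cv2.imwrite(f"pics/{n}0.png",c["image"]);print(n,c["f"],c["cx"],c["cy"],c["o"],c["Rc"][:,2],(c["z_map"]>0).mean())
    if n=="wrist":print(c["T_tool_cam"])
E
```

```text
pics
{'time_s': 0.0, 'joints': array([ 9.53597337e-01,  3.13486364e-01,  1.49848631e+00, -8.61713687e-06,
        1.33099891e+00, -2.23394856e-01]), 'dq': array([ 0.00105704, -0.0010901 , -0.0011695 , -0.00042437,  0.00059145,
       -0.00048375]), 'tau': array([-2.67207106e-04, -4.12263858e+01, -2.59744245e+01, -1.31092229e-04,
        4.01465833e-03,  1.42673653e-05]), 'eef_pos': array([201.30739582, 484.6016496 , 249.69792662]), 'ee_rot': array([-2.77502458e-04,  1.95631148e-01,  9.80677306e-01, -6.31165388e-04]), 'force': array([ 0.56319689, -0.32039729, -0.30207284]), 'wrist_torque': array([-0.0234126 ,  0.02779892,  0.03443746]), 'grip_force': 0.0, 'grip_width': 1.0004206071933004}
scene 414.0617804495355 321.62993120228083 199.35936645421205 [1334.88045363  -57.01358199  763.04101767] [-0.75846849  0.08292242 -0.64641274] 0.99595703125
side 361.5702958919097 325.78247542988566 204.28352116727092 [519.34562993 592.24985973 690.06843251] [ 0.0601566  -0.72210124 -0.68916688] 0.99601953125
wrist 289.0286557879302 319.52024941789006 201.97134190293053 [127.98318793 515.38067679 373.60244947] [ 0.28699646 -0.12106529 -0.95025061] 0.99606640625
[[-1.44847501e-04 -9.50172140e-01 -3.11725654e-01  7.95529260e+01]
 [ 9.99999809e-01  4.95547082e-05 -6.15711201e-04  1.07078327e-01]
 [ 6.00479103e-04 -3.11725684e-01  9.50171951e-01 -1.23799029e+02]
 [ 0.00000000e+00  0.00000000e+00  0.00000000e+00  1.00000000e+00]]
```

View pics/scene0.png

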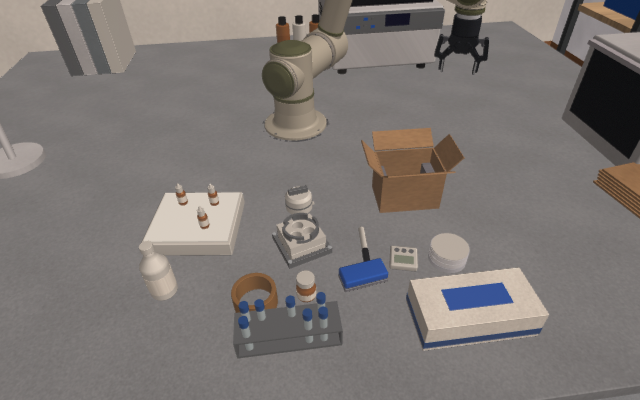

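View pics/side0.png

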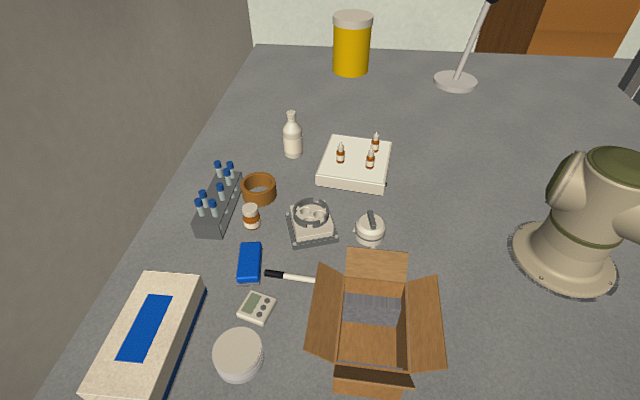

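The scene view shows three bottles, at (181,195), (213,195) and (203,218). The canister is at (301,235), the lid at (299,200) with its handle across it, and the carton at (407,170) with all its flaps outward. The side view shows the same layout.

```bash
cat > m1.py <<'E'
from h import *
cs={n:snap(n) for n in("scene","side")}
W={n:cloud(cs[n]) for n in cs}
guess={"scene":dict(canister=(301,235),lid=(299,200),carton=(407,170),box=(195,225)),"side":dict(canister=(312,215),lid=(370,228),carton=(373,320),box=(355,165))}
for n in cs:
    P=W[n]
    for k,(u,v) in guess[n].items(): print(n,k,P[v,u].round(0))
    ok=np.isfinite(P[...,2])
    R0=P[guess[n]["box"][1],guess[n]["box"][0]]
    m=(ok&(P[...,2]>88)&(P[...,2]<103)&(np.hypot(P[...,0]-R0[0],P[...,1]-R0[1])<150)).astype(np.uint8)
    k,l,st,ce=cv2.connectedComponentsWithStats(m)
    for i in range(1,k):
        if st[i,4]>8: q=P[l==i]; print(" cap",st[i,4],q.mean(0).round(1),q.min(0).round(0),q.max(0).round(0))
    # lid handle
    L=P[guess[n]["lid"][1],guess[n]["lid"][0]]
    m=ok&(P[...,2]>55)&(P[...,2]<75)&(np.hypot(P[...,0]-L[0],P[...,1]-L[1])<70)
    q=P[m]; print(" handle",m.sum(),q.mean(0).round(1),cv2.minAreaRect(q[:,:2].astype(np.float32)))
    m=ok&(P[...,2]>8)&(P[...,2]<75)&(np.hypot(P[...,0]-L[0],P[...,1]-L[1])<55)
    q=P[m]; print(" lid",cv2.minEnclosingCircle(q[:,:2].astype(np.float32)))
    C=P[guess[n]["canister"][1],guess[n]["canister"][0]]
    for lo,hi,nm in((14,20,"cradle"),(49,56,"deck"),(67,75,"collar"),(60,75,'collar2')):
        m=ok&(P[...,2]>lo)&(P[...,2]<hi)&(np.hypot(P[...,0]-C[0],P[...,1]-C[1])<85)
        q=P[m]; print(" ",nm,m.sum(),q.mean(0).round(1),cv2.minAreaRect(q[:,:2].astype(np.float32)),cv2.minEnclosingCircle(q[:,:2].astype(np.float32)))
    A=P[guess[n]["carton"][1],guess[n]["carton"][0]]
    m=ok&(P[...,2]>80)&(np.hypot(P[...,0]-A[0],P[...,1]-A[1])<180)
    q=P[m]; print(" carton hi",m.sum(),q.min(0).round(),q.max(0).round())
    np.save(f"/tmp/{n}.npy",P)
E
python3 m1.py
```

```text
scene canister [624. -32.  51.]
scene lid [488. -25.  47.]
scene carton [411. 293.  54.]
scene box [ 546. -293.   47.]
 cap 41 [ 454.3 -333.5   95.7] [ 444. -343.   88.] [ 459. -326.  103.]
 cap 42 [ 468.5 -249.8   95.8] [ 458. -259.   88.] [ 475. -243.  103.]
 cap 46 [ 555.8 -268.3   96.5] [ 547. -277.   88.] [ 561. -261.  103.]
 handle 110 [463.3 -26.5  62.7] ((461.0814208984375, -26.732641220092773), (15.61975383758545, 54.24681854248047), 10.649312973022461)
 lid ((464.156005859375, -26.906932830810547), 36.898746490478516)
  cradle 393 [642.8 -39.   16.7] ((608.9749755859375, -32.407379150390625), (117.22537231445312, 115.569580078125), 18.817367553710938) ((612.2997436523438, -32.13393783569336), 77.00192260742188)
  deck 633 [613.  -33.5  52.6] ((610.1304931640625, -32.25048828125), (94.92965698242188, 93.61962890625), 18.059814453125) ((608.9098510742188, -32.62670135498047), 64.0605697631836)
  collar 220 [611.5 -33.8  70.3] ((610.2802734375, -31.841575622558594), (86.6855697631836, 89.46663665771484), 83.20463562011719) ((609.4173583984375, -32.59540557861328), 46.204162597
[... 909 characters left out ...]
91186523) ((609.2147216796875, -29.83774185180664), 79.61527252197266)
  deck 519 [608.1 -25.3  53.9] ((609.1961059570312, -31.52850341796875), (92.16265869140625, 95.16443634033203), 18.56805992126465) ((608.02880859375, -31.8409423828125), 63.64508056640625)
  collar 248 [609.7 -28.3  71.6] ((609.2857666015625, -29.63593292236328), (87.28656005859375, 88.19841003417969), 76.64765930175781) ((610.9553833007812, -31.946958541870117), 46.378562927246094)
  collar2 320 [611.5 -28.9  69.9] ((609.099609375, -29.591758728027344), (87.28656005859375, 88.58098602294922), 76.64765930175781) ((610.4015502929688, -32.2322998046875), 46.50275421142578)
 carton hi 10742 [354. 151.  80.] [573. 398. 169.]
```

Run:
```python
import cv2
a=cv2.imread("pics/side0.png");b=cv2.imread("pics/scene0.png")
x=cv2.resize(a[185:255,270:400],None,fx=5,fy=5,interpolation=cv2.INTER_CUBIC)
y=cv2.resize(a[240:400,295:455],None,fx=2.4,fy=2.4); 
import numpy as np
z=cv2.resize(b[180:270,260:340],None,fx=3.5,fy=3.5,interpolation=cv2.INTER_CUBIC)
o=np.zeros((600,800,3),np.uint8); x=x[:, :]
o[:216,:400]=cv2.resize(x,(400,216)); o[:315,420:700]=z; o[216:600,0:384]=y
cv2.imwrite("pics/crop.png",o)
```

```text
(no output)
```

View pics/crop.png

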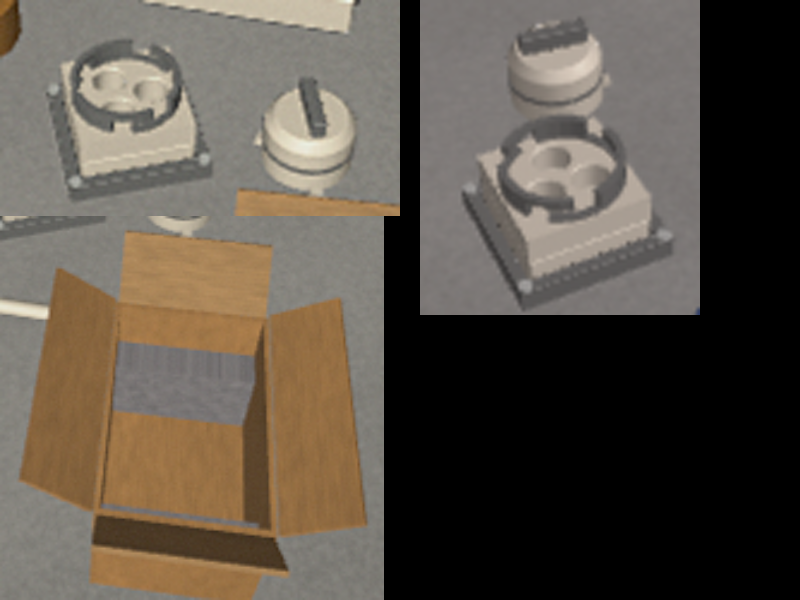

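The crop shows the three collar slots and the lid lugs: one faces +y and one faces +x, so the lid yaw is about 101°. All the carton flaps are outward. Next: slot angles, hole positions and carton geometry.

Run:
```python
import numpy as np, cv2
C=np.array([609.5,-32])
for n in("scene","side"):
    P=np.load(f"/tmp/{n}.npy").reshape(-1,3); P=P[np.isfinite(P[:,2])]
    d=P[:,:2]-C; r=np.hypot(*d.T); a=np.degrees(np.arctan2(d[:,1],d[:,0]))%360
    m=(r>39)&(r<45)&(P[:,2]>63)&(P[:,2]<75); h=np.histogram(a[m],36,(0,360))[0]; print(n,"collar/10deg",h)
    m=(r<36)&(P[:,2]<44)&(P[:,2]>20); print(" hole deg/20",np.histogram(a[m],18,(0,360))[0], m.sum())
    d=P[:,:2]-[460,275]
    m=(P[:,2]>112)&(P[:,2]<130)&(abs(d[:,0])<95)&(abs(d[:,1])<120); q=P[m]
    print(" rim rect",m.sum(),cv2.minAreaRect(q[:,:2].astype(np.float32)))
    m=(P[:,2]>8)&(P[:,2]<110)&(abs(d[:,0])<80)&(abs(d[:,1])<110)
    print(" body",m.sum(),cv2.minAreaRect(P[m][:,:2].astype(np.float32)))
    m=(P[:,2]>2)&(P[:,2]<9)&(abs(d[:,0])<50)&(abs(d[:,1])<60);print(" floor",m.sum(),cv2.minAreaRect(P[m][:,:2].astype(np.float32)) if m.sum()>3 else 0)
    for nm,sel in(("foam",(P[:,2]>72)&(P[:,2]<79)&(abs(d[:,0])<50)&(abs(d[:,1])<85)),):
        print(nm,sel.sum(),P[sel].min(0),P[sel].max(0))
```

```text
scene collar/10deg [ 6  0  1 10  8  8  7  7  4  4  5  5  6  0  0  7  8  9 10  9  8  7  8  5
  8  0  0  6  7  8  8  9 10  7 10  8]
 hole deg/20 [ 0  0  0  0  0 20 16  0  7 20  8  0  0  9  3  2  1  0] 86
 rim rect 794 ((460.366943359375, 275.4380798339844), (183.5003662109375, 136.39491271972656), 86.89702606201172)
 body 3194 ((464.6534729003906, 274.95623779296875), (168.2576141357422, 125.8076171875), 88.13951110839844)
 floor 0 0
foam 155 [410.31915708 190.01010228  72.00182833] [503.88827942 356.14030507  78.97760199]
side collar/10deg [10  0  0  8 12  8  9  9 11  8  8 10  7  0  4  9  8  6  5  6  5  5  6  3
  7  0  0  8  7  5  8  5  3  3  4  4]
 hole deg/20 [ 0  2  2  1  2  1  0  0  0  0 11 20  4  0 15 15  2  0] 75
 rim rect 1778 ((464.2904357910156, 272.959228515625), (180.92364501953125, 135.91429138183594), 87.96207427978516)
 body 3939 ((464.3966064453125, 276.88055419921875), (165.22506713867188, 117.765625), 88.24011993408203)
 floor 2020 ((460.0149230957031, 259.7384948730469), (81.40106201171875, 101.39017486572266), 87.60489654541016)
foam 804 [410.0358883  193.26902329  72.09460843] [509.71306585 335.84156786  78.97893961]
```

Slots are at about 18.7, 138.7 and 258.7°, so the canister yaw is 18.7°. The holes are at 78.7, 198.7 and 318.7°. Carton centre is about (463,275), yaw −1.9°. Now I'll move, for a close wrist view of the canister first.

Emit:
{"api": "move_arm", "payload": {"moves": [{"turn": [0,0,-0.0985],"translation": [0,0,0],"hand": 1},{"turn": [0,0,-0.0985],"translation": [0,0,0],"hand": 1},{"turn": [0,0,-0.0985],"translation": [0,0,0],"hand": 1},{"turn": [0,0,-0.0985],"translation": [0,0,0],"hand": 1},{"turn": [0,0,0],"translation": [-25,-32,0],"hand": 1},{"turn": [0,0,0],"translation": [-25,-32,0],"hand": 1},{"turn": [0,0,0],"translation": [-25,-32,0],"hand": 1},{"turn": [0,0,0],"translation": [-25,-32,0],"hand": 1},{"turn": [0,0,0],"translation": [-25,-32,0],"hand": 1},{"turn": [0,0,0],"translation": [-25,-32,0],"hand": 1}], "grip_force": 40}}

```text
time_s: 1.08
eef_pos: [352.2, 291.1, 250.4]
ee_rot: [0.0, -0.0, 1.0, 0.0]
force: [0.7, 0.9, 0.2]
grip_width: 1.003
grip_force: 0.0
```

Emit:
{"api": "move_arm", "payload": {"moves": [{"turn": [0,0,0],"translation": [-25,-32,0],"hand": 1},{"turn": [0,0,0],"translation": [-25,-32,0],"hand": 1},{"turn": [0,0,0],"translation": [-25,-32,0],"hand": 1},{"turn": [0,0,0],"translation": [-25,-32,0],"hand": 1},{"turn": [0,0,0],"translation": [-25,-32,0],"hand": 1},{"turn": [0,0,0],"translation": [-25,-32,0],"hand": 1},{"turn": [0,0,0],"translation": [-25,-32,0],"hand": 1},{"turn": [0,0,0],"translation": [-25,-32,0],"hand": 1},{"turn": [0,0,0],"translation": [-25,-32,0],"hand": 1},{"turn": [0,0,0],"translation": [-25,-32,0],"hand": 1}]}}

```text
time_s: 1.92
eef_pos: [602.4, -29.0, 250.2]
ee_rot: [-0.0, 0.0, 1.0, 0.0]
force: [-0.5, 0.1, 0.6]
grip_width: 0.999
grip_force: 0.0
```

```bash
cat > m2.py <<'E'
from h import *
c=snap("wrist"); cv2.imwrite("pics/w_can.png",c["image"]); np.save("/tmp/wcan.npy",cloud(c))
P=cloud(c); ok=np.isfinite(P[...,2]); D=np.hypot(P[...,0]-609.5,P[...,1]+32)
for lo,hi,nm,r in((14,20,"cradle",85),(49,56,"deck",66),(67,75,"collar",55)):
    m=ok&(P[...,2]>lo)&(P[...,2]<hi)&(D<r); q=P[m]; print(nm,m.sum(),np.median(q[:,2]).round(1),cv2.minAreaRect(q[:,:2].astype(np.float32)),cv2.minEnclosingCircle(q[:,:2].astype(np.float32)))
# holes: contours on deck-level region that are lower
m=(ok&(P[...,2]<46)&(D<36)).astype(np.uint8)
cs,_=cv2.findContours(m,cv2.RETR_EXTERNAL,cv2.CHAIN_APPROX_NONE)
for k in cs:
    if cv2.contourArea(k)>60: print("hole area",cv2.contourArea(k))
g=cv2.cvtColor(c["image"],cv2.COLOR_BGR2GRAY)
a=np.degrees(np.arctan2(P[...,1]+32,P[...,0]-609.5))%360
m=ok&(D>39)&(D<44.5)&(P[...,2]>63)&(P[...,2]<75); print(np.histogram(a[m],72,(0,360))[0])
u,v=proj(c,[609.5,-32,60]);u,v=int(u),int(v);print(u,v)
cv2.imwrite("pics/w_can_c.png",cv2.resize(c["image"][max(v-90,0):v+90,u-120:u+120],None,fx=3,fy=3,interpolation=cv2.INTER_CUBIC))
E
python3 m2.py
```

```text
cradle 1597 17.2 ((608.4476318359375, -32.066444396972656), (114.92601776123047, 115.27812957763672), 18.53510284423828) ((607.34619140625, -31.972856521606445), 79.5310287475586)
deck 3629 53.1 ((608.5514526367188, -31.979656219482422), (92.4156494140625, 92.19556427001953), 18.738040924072266) ((608.4302368164062, -32.31775665283203), 64.57556915283203)
collar 1156 71.0 ((607.5866088867188, -32.16790008544922), (87.19064331054688, 88.79766845703125), 17.537376403808594) ((608.5277099609375, -31.86250114440918), 44.82320022583008)
hole area 327.0
hole area 342.0
hole area 370.0
[ 9  4  0  0  0  0 10 12 15 12 14 16 14 16 15 15 16 17 15 17 17 16 16 18
 18 17  0  0  0  0 15 17 15 17 16 20 15 15 16 18 17 17 16 17 16 17 18 17
 17  2  0  0  0 12 18 15 16 13 14 15 13 13 14 13 14 13 12 12 13 13 11 13]
317 188
```

View pics/w_can_c.png

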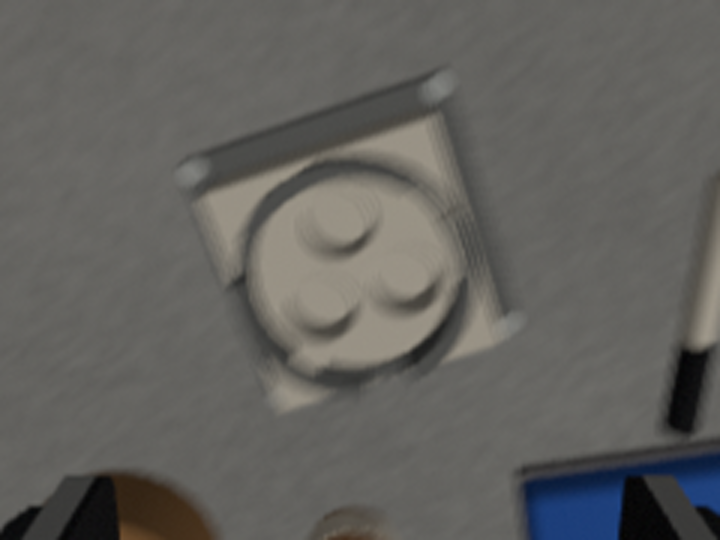

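The wrist view shows the canister square with three holes at about (340,215), (410,270) and (325,300). It gives centre (608.5,−32), yaw 18.6°, which agrees with the other cameras. On to the bottles.

Emit:
{"api": "move_arm", "payload": {"moves": [{"turn": [0,0,0],"translation": [14.5,-37.3,0],"hand": 1},{"turn": [0,0,0],"translation": [14.5,-37.3,0],"hand": 1},{"turn": [0,0,0],"translation": [14.5,-37.3,0],"hand": 1},{"turn": [0,0,0],"translation": [14.5,-37.3,0],"hand": 1},{"turn": [0,0,0],"translation": [14.5,-37.3,0],"hand": 1},{"turn": [0,0,0],"translation": [14.5,-37.3,0],"hand": 1},{"turn": [0,0,0],"translation": [14.5,-37.3,0],"hand": 1},{"turn": [0,0,0],"translation": [0,0,0],"hand": 1}]}}

```text
time_s: 2.63
eef_pos: [497.5, -293.9, 249.8]
ee_rot: [-0.001, 0.003, 1.0, -0.001]
force: [-0.0, -0.2, 0.1]
grip_width: 1.003
grip_force: 0.0
```

Run:
```python
from h import *
c=snap("wrist"); print(sense()["eef_pos"]); cv2.imwrite("pics/w_bot.png",c["image"])
P=cloud(c); ok=np.isfinite(P[...,2])
m=(ok&(P[...,2]>80)&(P[...,2]<115)&(np.hypot(P[...,0]-500,P[...,1]+290)<130)).astype(np.uint8)
k,l,st,ce=cv2.connectedComponentsWithStats(m)
for i in range(1,k):
    if st[i,4]<20: continue
    q=P[l==i]; t=q[(q[:,2]>97)&(q[:,2]<104)]; n=q[q[:,2]>106]
    print(st[i,4],"bbox",q.min(0).round(1),q.max(0).round(1),"captop circ",cv2.minEnclosingCircle(t[:,:2].astype(np.float32)),"nozzle",n.mean(0).round(1) if len(n) else 0)
```

```text
[ 498.7195825  -291.05104204  249.88975469]
447 bbox [ 438.7 -346.1   80. ] [ 460.5 -323.3  111.7] captop circ ((449.50640869140625, -334.3825378417969), 8.491853713989258) nozzle [ 449.3 -334.1  109.2]
440 bbox [ 452.7 -262.2   80. ] [ 475.1 -239.   112. ] captop circ ((464.1863098144531, -250.56520080566406), 8.4254732131958) nozzle [ 463.8 -251.1  109.4]
408 bbox [ 538.9 -280.9   80.1] [ 558.2 -257.7  111.7] captop circ ((549.9744262695312, -269.07196044921875), 8.49937915802002) nozzle [ 549.3 -269.4  109.3]
```

Emit:
{"api": "move_arm", "payload": {"moves": [{"turn": [0,0,0],"translation": [11.8,12.7,23],"hand": 1},{"turn": [0,0,0],"translation": [11.8,12.7,23],"hand": 1},{"turn": [0,0,0],"translation": [11.8,12.7,23],"hand": 0.8},{"turn": [0,0,0],"translation": [0,0,0],"hand": 0.6},{"turn": [0,0,0],"translation": [0,0,0],"hand": 0.6},{"turn": [0,0,0],"translation": [0,0,0],"hand": 0.6}]}}

```text
time_s: 3.18
eef_pos: [465.8, -250.3, 182.5]
ee_rot: [0.001, -0.0, 1.0, -0.001]
force: [0.5, -0.2, 0.6]
grip_width: 0.597
grip_force: 0.0
```

Run:
```python
from h import *
for i in range(3):
    print(sense()["eef_pos"].round(2), sense()["dq"].round(4).max())
    c=snap("side")
```

```text
[ 465.78 -250.27  182.5 ] -0.0006
[ 465.82 -250.58  182.63] 0.0004
[ 465.73 -250.66  182.52] 0.0081
```

```bash
cat > mb.py <<'E'
from h import *
c=snap("wrist"); P=cloud(c); ok=np.isfinite(P[...,2])
m=(ok&(P[...,2]>84)&(P[...,2]<115)&(np.hypot(P[...,0]-500,P[...,1]+290)<130)).astype(np.uint8)
k,l,st,ce=cv2.connectedComponentsWithStats(m)
for i in range(1,k):
    if st[i,4]<20: continue
    q=P[l==i]; t=q[(q[:,2]>97)&(q[:,2]<104)]; n=q[q[:,2]>106]
    print(st[i,4],"captop",cv2.minEnclosingCircle(t[:,:2].astype(np.float32)) if len(t)>3 else 0,"nozzle",n.mean(0).round(1) if len(n) else 0)
E
python3 mb.py
```

```text
599 captop ((449.66546630859375, -334.06317138671875), 8.645613670349121) nozzle [ 448.8 -333.4  109.4]
499 captop ((463.9693908691406, -250.41600036621094), 8.46424388885498) nozzle [ 463.1 -250.6  109.4]
503 captop ((550.12060546875, -268.8763427734375), 8.712709426879883) nozzle [ 549.1 -268.8  109. ]
```

Emit:
{"api": "move_arm", "payload": {"moves": [{"turn": [0,0,0],"translation": [1.5,0,26],"hand": 0.5},{"turn": [0,0,0],"translation": [0,0,26],"hand": 0.5},{"turn": [0,0,0],"translation": [0,0,16],"hand": 0.5},{"turn": [0,0,0],"translation": [0,0,7.5],"hand": 0.5},{"turn": [0,0,0],"translation": [0,0,0],"hand": 0.0},{"turn": [0,0,0],"translation": [0,0,0],"hand": 0.0},{"turn": [0,0,0],"translation": [0,0,0],"hand": 0.0},{"turn": [0,0,0],"translation": [0,0,0],"hand": 0.0},{"turn": [0,0,0],"translation": [0,0,0],"hand": 0.0}], "grip_force": 25}}

```text
time_s: 4.13
eef_pos: [463.6, -250.5, 106.8]
ee_rot: [0.001, -0.0, 1.0, -0.001]
force: [0.2, 0.6, 3.2]
grip_width: 0.182
grip_force: 24.7
```

Emit:
{"api": "move_arm", "payload": {"moves": [{"turn": [0,0,0],"translation": [0,0,-35],"hand": 0.0},{"turn": [0,0,0],"translation": [0,0,-35],"hand": 0.0},{"turn": [0,0,0],"translation": [-18.7,29.8,0],"hand": 0.0},{"turn": [0,0,0],"translation": [-18.7,29.8,0],"hand": 0.0},{"turn": [0,0,0],"translation": [-18.7,29.8,0],"hand": 0.0},{"turn": [0,0,0],"translation": [-18.7,29.8,0],"hand": 0.0},{"turn": [0,0,0],"translation": [-18.7,29.8,0],"hand": 0.0},{"turn": [0,0,0],"translation": [-18.7,29.8,0],"hand": 0.0},{"turn": [0,0,0],"translation": [-18.7,29.8,0],"hand": 0.0},{"turn": [0,0,0],"translation": [-18.7,29.8,0],"hand": 0.0}]}}

```text
time_s: 4.97
eef_pos: [613.5, -10.0, 176.3]
ee_rot: [0.0, -0.0, 1.0, -0.0]
force: [1.1, -0.0, -0.6]
grip_width: 0.184
grip_force: 24.6
```

Emit:
{"api": "move_arm", "payload": {"moves": [{"turn": [0,0,0],"translation": [0,0,20],"hand": 0.0},{"turn": [0,0,0],"translation": [0,0,20],"hand": 0.0},{"turn": [0,0,0],"translation": [0,0,0],"hand": 0.0},{"turn": [0,0,0],"translation": [0,0,0],"hand": 0.0}]}}

```text
time_s: 5.3
eef_pos: [612.5, -11.7, 135.8]
ee_rot: [-0.001, -0.0, 1.0, 0.0]
force: [-0.2, 0.2, -0.3]
grip_width: 0.181
grip_force: 24.6
```

Run:
```python
from h import *
print(sense()["eef_pos"],sense()["force"])
c=snap("wrist"); cv2.imwrite("pics/hold1.png",c["image"]); u,v=proj(c,[612,-12,80]); print(u,v)
P=cloud(c); e=sense()["eef_pos"]
D=np.hypot(P[...,0]-e[0],P[...,1]-e[1]); hsv=cv2.cvtColor(c["image"],cv2.COLOR_BGR2HSV)
m=(D<18)&(P[...,2]>78)&(P[...,2]<112)
for lo in range(78,112,4):
    q=P[m&(P[...,2]>lo)&(P[...,2]<lo+4)]
    if len(q): print(lo,len(q),q.min(0).round(1),q.max(0).round(1))
s=snap("side");cv2.imwrite("pics/s1.png",s["image"])
b=snap("scene")
def crop(c,X,w,h,k):
    u,v=map(int,proj(c,X));I=c["image"][max(v-h,0):v+h,max(u-w,0):u+w];return cv2.resize(I,(400,300),interpolation=cv2.INTER_CUBIC)
o=np.vstack([np.hstack([crop(c,[612,-12,80],120,90,0),crop(s,[612,-12,80],48,36,0)]),np.hstack([crop(b,[612,-12,80],48,36,0)]*2)])
cv2.imwrite("pics/v1.png",o)
```

```text
[612.50712088 -11.71568799 135.75142659] [-0.15480155  0.20106742 -0.3056176 ]
319.2974587528392 230.45101943121466
78 63 [600.8 -23.   78. ] [609.9  -0.7  82. ]
82 46 [600.7 -23.4  82. ] [ 6.098e+02 -4.000e-01  8.600e+01]
86 84 [600.5 -23.1  86. ] [ 6.086e+02 -6.000e-01  9.000e+01]
90 81 [600.2 -23.6  90.1] [610.3  -0.   94. ]
94 91 [600.6 -23.3  94. ] [ 6.093e+02 -4.000e-01  9.790e+01]
98 113 [600.4 -23.8  98.1] [6.113e+02 1.000e-01 1.020e+02]
102 118 [600.4 -22.9 102. ] [ 6.104e+02 -1.000e-01  1.059e+02]
106 116 [600.9 -22.1 106. ] [608.2  -1.1 110. ]
110 135 [600.8 -21.3 110. ] [608.2  -2.5 112. ]
```

View pics/v1.png

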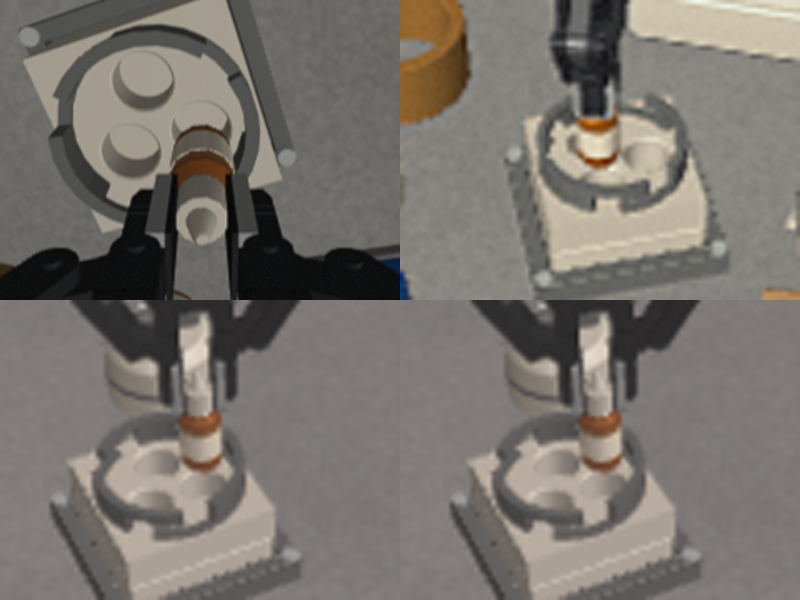

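The held bottle is upright and sits just above the +y hole, centred to within 0.6 mm. Lowering.

Emit:
{"api": "move_arm", "payload": {"moves": [{"turn": [0,0,0],"translation": [0,-0.6,10],"hand": 0.0},{"turn": [0,0,0],"translation": [0,0,6],"hand": 0.0},{"turn": [0,0,0],"translation": [0,0,5],"hand": 0.0},{"turn": [0,0,0],"translation": [0,0,5],"hand": 0.0},{"turn": [0,0,0],"translation": [0,0,0],"hand": 0.0}]}}

```text
time_s: 5.87
eef_pos: [612.2, -12.2, 108.4]
ee_rot: [-0.001, -0.0, 1.0, 0.0]
force: [0.1, 0.3, 0.2]
grip_width: 0.182
grip_force: 24.6
```

Emit:
{"api": "move_arm", "payload": {"moves": [{"turn": [0,0,0],"translation": [0,0,7],"hand": 0.0},{"turn": [0,0,0],"translation": [0,0,6.5],"hand": 0.0},{"turn": [0,0,0],"translation": [0,0,0],"hand": 0.0},{"turn": [0,0,0],"translation": [0,0,0],"hand": 0.35},{"turn": [0,0,0],"translation": [0,0,0],"hand": 0.35},{"turn": [0,0,0],"translation": [0,0,0],"hand": 0.4},{"turn": [0,0,0],"translation": [0,0,-15],"hand": 0.4},{"turn": [0,0,0],"translation": [0,0,-30],"hand": 0.5},{"turn": [0,0,0],"translation": [0,0,-40],"hand": 0.5},{"turn": [0,0,0],"translation": [0,0,0],"hand": 0.5}]}}

```text
time_s: 6.7
eef_pos: [615.4, -12.7, 189.3]
ee_rot: [0.006, -0.0, 1.0, -0.001]
force: [1.4, -0.5, 1.5]
grip_width: 0.501
grip_force: 0.0
```

Emit:
{"api": "move_arm", "payload": {"moves": [{"turn": [0,0,0],"translation": [8.9,-36.7,0],"hand": 0.5},{"turn": [0,0,0],"translation": [8.9,-36.7,0],"hand": 0.5},{"turn": [0,0,0],"translation": [8.9,-36.7,0],"hand": 0.5},{"turn": [0,0,0],"translation": [8.9,-36.7,0],"hand": 0.5},{"turn": [0,0,0],"translation": [8.9,-36.7,0],"hand": 0.5},{"turn": [0,0,0],"translation": [8.9,-36.7,0],"hand": 0.5},{"turn": [0,0,0],"translation": [8.9,-36.7,0],"hand": 0.5},{"turn": [0,0,0],"translation": [0,0,20],"hand": 0.5},{"turn": [0,0,0],"translation": [0,0,0],"hand": 0.5},{"turn": [0,0,0],"translation": [0,0,0],"hand": 0.5}]}}

```text
time_s: 7.53
eef_pos: [550.2, -268.7, 160.9]
ee_rot: [-0.001, -0.0, 1.0, 0.001]
force: [-0.2, 0.0, 0.3]
grip_width: 0.499
grip_force: 0.0
```

```bash
python3 mb.py; python3 -c "
from h import *
print(sense()['eef_pos'])"
```

```text
982 captop ((449.6609191894531, -334.3161926269531), 8.527215003967285) nozzle [ 450.  -333.4  109.4]
622 captop ((550.3094482421875, -268.5312194824219), 8.7200927734375) nozzle [ 549.3 -269.   109.4]
[ 550.82030085 -268.4403451   161.79140545]
```

Emit:
{"api": "move_arm", "payload": {"moves": [{"turn": [0,0,0],"translation": [0.3,0,25],"hand": 0.5},{"turn": [0,0,0],"translation": [0,0,20],"hand": 0.5},{"turn": [0,0,0],"translation": [0,0,9.5],"hand": 0.5},{"turn": [0,0,0],"translation": [0,0,0],"hand": 0.0},{"turn": [0,0,0],"translation": [0,0,0],"hand": 0.0},{"turn": [0,0,0],"translation": [0,0,0],"hand": 0.0},{"turn": [0,0,0],"translation": [0,0,0],"hand": 0.0},{"turn": [0,0,0],"translation": [0,0,0],"hand": 0.0}]}}

```text
time_s: 8.25
eef_pos: [550.8, -269.4, 108.1]
ee_rot: [0.001, -0.0, 1.0, -0.001]
force: [0.4, 0.5, 3.6]
grip_width: 0.183
grip_force: 24.7
```

Emit:
{"api": "move_arm", "payload": {"moves": [{"turn": [0,0,0],"translation": [0,0,-35],"hand": 0.0},{"turn": [0,0,0],"translation": [0,0,-35],"hand": 0.0},{"turn": [0,0,0],"translation": [-6.5,38.5,0],"hand": 0.0},{"turn": [0,0,0],"translation": [-6.5,38.5,0],"hand": 0.0},{"turn": [0,0,0],"translation": [-6.5,38.5,0],"hand": 0.0},{"turn": [0,0,0],"translation": [-6.5,38.5,0],"hand": 0.0},{"turn": [0,0,0],"translation": [-6.5,38.5,0],"hand": 0.0},{"turn": [0,0,0],"translation": [-6.5,38.5,0],"hand": 0.0}]}}

```text
time_s: 8.92
eef_pos: [589.2, -36.4, 177.5]
ee_rot: [0.0, 0.0, 1.0, -0.0]
force: [-0.3, 0.1, -0.2]
grip_width: 0.178
grip_force: 24.5
```

Emit:
{"api": "move_arm", "payload": {"moves": [{"turn": [0,0,-0.109],"translation": [0,0,0],"hand": 0.0},{"turn": [0,0,-0.109],"translation": [0,0,0],"hand": 0.0},{"turn": [0,0,-0.109],"translation": [0,0,0],"hand": 0.0},{"turn": [0,0,0],"translation": [0,0,30],"hand": 0.0},{"turn": [0,0,0],"translation": [0,0,10],"hand": 0.0},{"turn": [0,0,0],"translation": [0,0,0],"hand": 0.0},{"turn": [0,0,0],"translation": [0,0,0],"hand": 0.0}]}}

```text
time_s: 9.5
eef_pos: [589.1, -38.3, 137.0]
ee_rot: [-0.0, -0.163, 0.987, 0.0]
force: [0.0, -0.1, 0.7]
grip_width: 0.179
grip_force: 24.6
```

```bash
cat > mh.py <<'E'
from h import *
import sys
# held bottle: extents of its body in the tool frame; hole position in tool frame
hx,hy=float(sys.argv[1]),float(sys.argv[2])
s=sense(); c=snap("wrist"); cv2.imwrite(f"pics/{sys.argv[3]}.png",c["image"])
q=s["ee_rot"]; Rt=Rn.from_quat([q[1],q[2],q[3],q[0]]).as_matrix(); e=np.array(s["eef_pos"])
T=(cloud(c)-e)@Rt
D=np.hypot(T[...,0],T[...,1]); m=(D<18)&(T[...,2]>30)&(T[...,2]<55); q=T[m]
print(len(q),"tool x max",np.percentile(q[:,0],99).round(1),"y",np.percentile(q[:,1],[1,99]).round(1))
print("bottle centre tool",(np.percentile(q[:,0],99)-12).round(1),np.mean(np.percentile(q[:,1],[1,99])).round(1))
P=cloud(c); ok=np.isfinite(P[...,2]); DD=np.hypot(P[...,0]-608.5,P[...,1]+32)
m=ok&(P[...,2]>14)&(P[...,2]<20)&(DD<85); print("cradle",cv2.minAreaRect(P[m][:,:2].astype(np.float32)))
m=ok&(P[...,2]>49)&(P[...,2]<56)&(DD<66); print("deck",m.sum(),cv2.minAreaRect(P[m][:,:2].astype(np.float32)))
print("hole in tool",(Rt.T@(np.array([hx,hy,53])-e)).round(1),e.round(1))
E
python3 mh.py 589.6 -38.4 hold2
```

```text
552 tool x max 12.8 y [-11.9  11.5]
bottle centre tool 0.8 -0.2
cradle ((607.7698974609375, -32.2174072265625), (113.81013488769531, 115.07189178466797), 18.635820388793945)
deck 4716 ((607.9368286132812, -32.11610412597656), (91.52024841308594, 92.42044830322266), 18.75362777709961)
hole in tool [-0.5 -0.3 84. ] [589.1 -38.3 137. ]
```

Emit:
{"api": "move_arm", "payload": {"moves": [{"turn": [0,0,0],"translation": [-0.8,0,10],"hand": 0.0},{"turn": [0,0,0],"translation": [0,0,6],"hand": 0.0},{"turn": [0,0,0],"translation": [0,0,6],"hand": 0.0},{"turn": [0,0,0],"translation": [0,0,5],"hand": 0.0},{"turn": [0,0,0],"translation": [0,0,0],"hand": 0.0}]}}

```text
time_s: 9.97
eef_pos: [589.4, -37.8, 108.5]
ee_rot: [-0.001, -0.163, 0.987, 0.0]
force: [-0.8, -0.1, -1.1]
grip_width: 0.182
grip_force: 24.6
```

Emit:
{"api": "move_arm", "payload": {"moves": [{"turn": [0,0,0],"translation": [0,0,7],"hand": 0.0},{"turn": [0,0,0],"translation": [0,0,6],"hand": 0.0},{"turn": [0,0,0],"translation": [0,0,0],"hand": 0.0},{"turn": [0,0,0],"translation": [0,0,0],"hand": 0.35},{"turn": [0,0,0],"translation": [0,0,0],"hand": 0.35},{"turn": [0,0,0],"translation": [0,0,0],"hand": 0.38},{"turn": [0,0,0],"translation": [0,0,-15],"hand": 0.38},{"turn": [0,0,0],"translation": [0,0,-30],"hand": 0.5},{"turn": [0,0,0],"translation": [0,0,-40],"hand": 0.5}]}}

```text
time_s: 10.72
eef_pos: [588.8, -37.7, 180.8]
ee_rot: [-0.002, -0.163, 0.987, 0.001]
force: [0.2, -0.4, 0.3]
grip_width: 0.498
grip_force: 0.0
```

Emit:
{"api": "move_arm", "payload": {"moves": [{"turn": [0,0,0.109],"translation": [0,0,0],"hand": 0.5},{"turn": [0,0,0.109],"translation": [0,0,0],"hand": 0.5},{"turn": [0,0,0.109],"translation": [0,0,0],"hand": 0.5},{"turn": [0,0,0],"translation": [0,0,0],"hand": 0.5}]}}

```text
time_s: 11.05
eef_pos: [590.0, -37.9, 182.2]
ee_rot: [0.0, 0.002, 1.0, -0.0]
force: [-0.6, -0.3, 0.3]
grip_width: 0.499
grip_force: 0.0
```

Emit:
{"api": "move_arm", "payload": {"moves": [{"turn": [0,0,0],"translation": [17.5,-37,0],"hand": 0.5},{"turn": [0,0,0],"translation": [17.5,-37,0],"hand": 0.5},{"turn": [0,0,0],"translation": [17.5,-37,0],"hand": 0.5},{"turn": [0,0,0],"translation": [17.5,-37,0],"hand": 0.5},{"turn": [0,0,0],"translation": [17.5,-37,0],"hand": 0.5},{"turn": [0,0,0],"translation": [17.5,-37,0],"hand": 0.5},{"turn": [0,0,0],"translation": [17.5,-37,0],"hand": 0.5},{"turn": [0,0,0],"translation": [17.5,-37,0],"hand": 0.5},{"turn": [0,0,0],"translation": [0,0,20],"hand": 0.5},{"turn": [0,0,0],"translation": [0,0,0],"hand": 0.5}]}}

```text
time_s: 11.88
eef_pos: [448.2, -334.8, 159.2]
ee_rot: [-0.001, -0.0, 1.0, 0.002]
force: [-0.3, 1.3, 0.2]
grip_width: 0.501
grip_force: 0.0
```

```bash
python3 -c "
from h import *
snap('side')
print(sense()['eef_pos'])"; python3 mb.py
```

```text
[ 449.15355237 -333.75243458  160.57216399]
622 captop ((449.3735046386719, -334.3837890625), 8.719297409057617) nozzle [ 448.4 -334.6  109.4]
```

Emit:
{"api": "move_arm", "payload": {"moves": [{"turn": [0,0,0],"translation": [0,0,25],"hand": 0.5},{"turn": [0,0,0],"translation": [0,0,20],"hand": 0.5},{"turn": [0,0,0],"translation": [0,0,8],"hand": 0.5},{"turn": [0,0,0],"translation": [0,0,0],"hand": 0.0},{"turn": [0,0,0],"translation": [0,0,0],"hand": 0.0},{"turn": [0,0,0],"translation": [0,0,0],"hand": 0.0},{"turn": [0,0,0],"translation": [0,0,0],"hand": 0.0},{"turn": [0,0,0],"translation": [0,0,0],"hand": 0.0}]}}

```text
time_s: 12.65
eef_pos: [450.5, -334.3, 110.1]
ee_rot: [0.001, -0.0, 1.0, -0.001]
force: [-0.0, -0.0, 4.0]
grip_width: 0.179
grip_force: 24.7
```

Emit:
{"api": "move_arm", "payload": {"moves": [{"turn": [0,0,0],"translation": [0,0,-35],"hand": 0.0},{"turn": [0,0,0],"translation": [0,0,-35],"hand": 0.0},{"turn": [0,0,0],"translation": [-19.3,32.1,0],"hand": 0.0},{"turn": [0,0,0],"translation": [-19.3,32.1,0],"hand": 0.0},{"turn": [0,0,0],"translation": [-19.3,32.1,0],"hand": 0.0},{"turn": [0,0,0],"translation": [-19.3,32.1,0],"hand": 0.0},{"turn": [0,0,0],"translation": [-19.3,32.1,0],"hand": 0.0},{"turn": [0,0,0],"translation": [-19.3,32.1,0],"hand": 0.0},{"turn": [0,0,0],"translation": [-19.3,32.1,0],"hand": 0.0},{"turn": [0,0,0],"translation": [-19.3,32.1,0],"hand": 0.0}]}}

```text
time_s: 13.48
eef_pos: [605.1, -75.4, 179.4]
ee_rot: [0.0, -0.0, 1.0, -0.0]
force: [0.7, -1.1, -0.6]
grip_width: 0.175
grip_force: 24.6
```

Emit:
{"api": "move_arm", "payload": {"moves": [{"turn": [0,0,0],"translation": [-19.3,32.1,0],"hand": 0.0},{"turn": [0,0,0.12],"translation": [0,0,0],"hand": 0.0},{"turn": [0,0,0.12],"translation": [0,0,0],"hand": 0.0},{"turn": [0,0,0.12],"translation": [0,0,0],"hand": 0.0},{"turn": [0,0,0.12],"translation": [0,0,0],"hand": 0.0},{"turn": [0,0,0.12],"translation": [0,0,0],"hand": 0.0},{"turn": [0,0,0.12],"translation": [0,0,0],"hand": 0.0},{"turn": [0,0,0],"translation": [0,0,20],"hand": 0.0},{"turn": [0,0,0],"translation": [0,0,0],"hand": 0.0},{"turn": [0,0,0],"translation": [0,0,0],"hand": 0.0}]}}

```text
time_s: 14.32
eef_pos: [623.2, -45.0, 158.5]
ee_rot: [-0.001, 0.352, 0.936, -0.0]
force: [-0.5, -0.3, 0.6]
grip_width: 0.185
grip_force: 24.6
```

```bash
python3 mh.py 623.3 -45.2 hold3
```

```text
562 tool x max 13.6 y [-11.7  11.4]
bottle centre tool 1.6 -0.2
cradle ((608.446533203125, -31.629150390625), (114.66187286376953, 114.89170837402344), 18.61256217956543)
deck 6390 ((608.7904663085938, -31.545860290527344), (92.39026641845703, 92.02085876464844), 18.606651306152344)
hole in tool [ -0.4  -0.  105.5] [623.2 -45.  158.5]
```

Emit:
{"api": "move_arm", "payload": {"moves": [{"turn": [0,0,0],"translation": [-1.5,0.1,22],"hand": 0.0},{"turn": [0,0,0],"translation": [0,0,10],"hand": 0.0},{"turn": [0,0,0],"translation": [0,0,6],"hand": 0.0},{"turn": [0,0,0],"translation": [0,0,5],"hand": 0.0},{"turn": [0,0,0],"translation": [0,0,5],"hand": 0.0},{"turn": [0,0,0],"translation": [0,0,0],"hand": 0.0}]}}

```text
time_s: 14.87
eef_pos: [624.6, -45.9, 110.3]
ee_rot: [-0.0, 0.352, 0.936, -0.0]
force: [-0.8, -0.4, -0.3]
grip_width: 0.177
grip_force: 24.6
```

Emit:
{"api": "move_arm", "payload": {"moves": [{"turn": [0,0,0],"translation": [0,0,7],"hand": 0.0},{"turn": [0,0,0],"translation": [0,0,6],"hand": 0.0},{"turn": [0,0,0],"translation": [0,0,0],"hand": 0.0},{"turn": [0,0,0],"translation": [0,0,0],"hand": 0.35},{"turn": [0,0,0],"translation": [0,0,0],"hand": 0.35},{"turn": [0,0,0],"translation": [0,0,0],"hand": 0.38},{"turn": [0,0,0],"translation": [0,0,-15],"hand": 0.38},{"turn": [0,0,0],"translation": [0,0,-30],"hand": 0.5},{"turn": [0,0,0],"translation": [0,0,-40],"hand": 0.5},{"turn": [0,0,0],"translation": [0,0,-30],"hand": 0.5}]}}

```text
time_s: 15.7
eef_pos: [625.0, -46.0, 215.9]
ee_rot: [0.001, 0.352, 0.936, 0.0]
force: [0.9, -0.5, 0.0]
grip_width: 0.498
grip_force: 0.0
```

Emit:
{"api": "move_arm", "payload": {"moves": [{"turn": [0,0,0.11],"translation": [0,0,0],"hand": 0.5},{"turn": [0,0,0.11],"translation": [0,0,0],"hand": 0.5},{"turn": [0,0,0.11],"translation": [0,0,0],"hand": 0.5},{"turn": [0,0,0.11],"translation": [0,0,0],"hand": 0.5},{"turn": [0,0,0.11],"translation": [0,0,0],"hand": 0.5},{"turn": [0,0,0.11],"translation": [0,0,0],"hand": 0.5},{"turn": [0,0,0],"translation": [12.7,-39,0],"hand": 0.5},{"turn": [0,0,0],"translation": [12.7,-39,0],"hand": 0.5},{"turn": [0,0,0],"translation": [12.7,-39,0],"hand": 0.5},{"turn": [0,0,0],"translation": [12.7,-39,0],"hand": 0.5}]}}

```text
time_s: 16.53
eef_pos: [460.1, -25.3, 212.7]
ee_rot: [0.0, 0.636, 0.771, 0.0]
force: [-0.1, -1.0, 0.8]
grip_width: 0.498
grip_force: 0.0
```

```bash
cat > ml.py <<'E'
from h import *
P0=None
for n in("side","scene","wrist"):
    c=snap(n); P=cloud(c); ok=np.isfinite(P[...,2])
    m0=(ok&(P[...,2]>57)&(P[...,2]<74)&(P[...,0]>380)&(P[...,0]<545)&(P[...,1]>-110)&(P[...,1]<70)).astype(np.uint8)
    k,l,st,_=cv2.connectedComponentsWithStats(m0)
    for i in range(1,k):
        if st[i,4]<30: continue
        q=P[l==i]; t=q[q[:,2]>np.percentile(q[:,2],60)-2]
        print(n,st[i,4],"ztop",np.percentile(q[:,2],90).round(1),cv2.minAreaRect(t[:,:2].astype(np.float32)))
    m=ok&(P[...,2]>6)&(P[...,2]<49)&(np.hypot(P[...,0]-461,P[...,1]+26)<60); q=P[m]
    if m.sum(): d=q[:,:2]-[461,-26]; r=np.hypot(*d.T); s=(r>39.5)&(q[:,2]<13); print("  lug angles",np.degrees(np.arctan2(d[s,1],d[s,0])).round()[:60:3], cv2.minEnclosingCircle(q[(q[:,2]>18)][:,:2].astype(np.float32)))
    cv2.imwrite(f"pics/l_{n}.png",c["image"])
print(sense()["eef_pos"])
E
python3 ml.py
python3 - <<'E'
import cv2,numpy as np
a=cv2.imread("pics/l_side.png")[180:260,265:405];b=cv2.imread("pics/l_wrist.png")
cv2.imwrite("pics/v2.png",np.vstack([cv2.resize(a,(640,366)),cv2.resize(b,(640,400))])[:600])
E
```

```text
side 106 ztop 68.3 ((460.8920593261719, -25.321870803833008), (11.759810447692871, 53.33100891113281), 11.486268043518066)
  lug angles [-23.  94. 100.] ((461.02069091796875, -23.08177375793457), 37.087318420410156)
scene 98 ztop 67.0 ((460.5903015136719, -26.839046478271484), (15.412036895751953, 51.47140121459961), 13.488105773925781)
  lug angles [106.] ((464.9078369140625, -27.11673355102539), 36.876739501953125)
wrist 671 ztop 66.8 ((460.1023254394531, -25.14296531677246), (11.78878116607666, 53.157955169677734), 10.793830871582031)
  lug angles [107.  97.] ((459.82464599609375, -24.686508178710938), 37.522003173828125)
[460.0766275  -25.16028046 213.31828235]
```

View pics/v2.png

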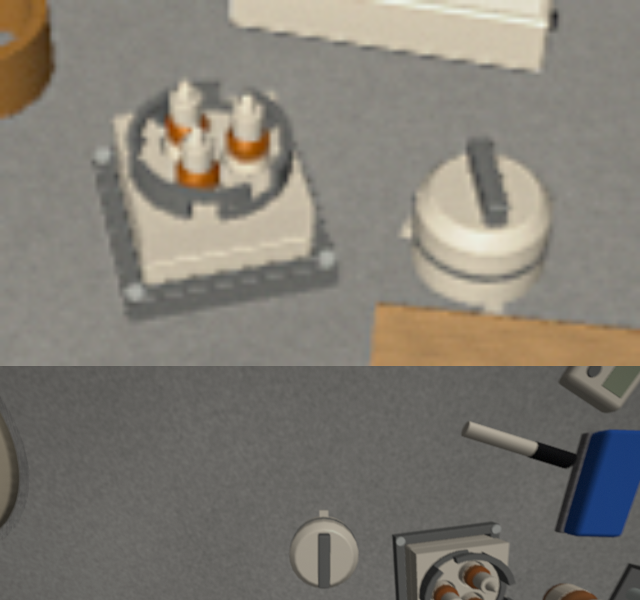

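All three bottles are seated and upright. The lid is untouched at (460.1,−25.1), yaw 100.8°. I'll grasp its handle.

Emit:
{"api": "move_arm", "payload": {"moves": [{"turn": [0,0,0],"translation": [0,0,38],"hand": 0.4},{"turn": [0,0,0],"translation": [0,0,38],"hand": 0.4},{"turn": [0,0,0],"translation": [0,0,38],"hand": 0.4},{"turn": [0,0,0],"translation": [0,0,16],"hand": 0.4},{"turn": [0,0,0],"translation": [0,0,10],"hand": 0.35},{"turn": [0,0,0],"translation": [0,0,0],"hand": 0.35},{"turn": [0,0,0],"translation": [0,0,0],"hand": 0.35}]}}

```text
time_s: 17.27
eef_pos: [463.0, -26.0, 73.0]
ee_rot: [0.0, 0.636, 0.771, 0.0]
force: [0.4, -0.3, 0.5]
grip_width: 0.35
grip_force: 0.0
```

Emit:
{"api": "move_arm", "payload": {"moves": [{"turn": [0,0,0],"translation": [0,0,0],"hand": 0},{"turn": [0,0,0],"translation": [0,0,0],"hand": 0},{"turn": [0,0,0],"translation": [0,0,0],"hand": 0},{"turn": [0,0,0],"translation": [0,0,0],"hand": 0},{"turn": [0,0,0],"translation": [0,0,0],"hand": 0}], "grip_force": 60}}

```text
time_s: 17.68
eef_pos: [462.6, -26.0, 73.6]
ee_rot: [0.001, 0.636, 0.771, 0.0]
force: [-0.2, -1.3, 7.0]
grip_width: 0.119
grip_force: 62.7
```

Emit:
{"api": "move_arm", "payload": {"moves": [{"turn": [0,0,0],"translation": [0,0,-15],"hand": 0},{"turn": [0,0,0],"translation": [0,0,-38],"hand": 0},{"turn": [0,0,0],"translation": [0,0,-38],"hand": 0},{"turn": [0,0,0],"translation": [0,0,-25],"hand": 0},{"turn": [0,0,0],"translation": [-8.7,35.5,0],"hand": 0},{"turn": [0,0,0],"translation": [-8.7,35.5,0],"hand": 0},{"turn": [0,0,0],"translation": [-8.7,35.5,0],"hand": 0},{"turn": [0,0,0],"translation": [-8.7,35.5,0],"hand": 0}]}}

```text
time_s: 18.35
eef_pos: [609.3, -32.7, 188.8]
ee_rot: [-0.0, 0.636, 0.771, 0.0]
force: [0.7, -0.7, 0.5]
grip_width: 0.117
grip_force: 61.8
```

Emit:
{"api": "move_arm", "payload": {"moves": [{"turn": [0,0,-0.11],"translation": [0,0,0],"hand": 0},{"turn": [0,0,-0.11],"translation": [0,0,0],"hand": 0},{"turn": [0,0,-0.11],"translation": [0,0,0],"hand": 0},{"turn": [0,0,-0.11],"translation": [0,0,0],"hand": 0},{"turn": [0,0,-0.11],"translation": [0,0,0],"hand": 0},{"turn": [0,0,-0.11],"translation": [0,0,0],"hand": 0},{"turn": [0,0,0],"translation": [0,0,0],"hand": 0},{"turn": [0,0,0],"translation": [0,0,0],"hand": 0}]}}

```text
time_s: 19.02
eef_pos: [607.9, -32.8, 188.6]
ee_rot: [-0.0, 0.354, 0.935, 0.0]
force: [0.6, 0.4, -0.0]
grip_width: 0.116
grip_force: 61.8
```

```bash
cat > mlh.py <<'E'
from h import *
s=sense(); c=snap("wrist"); cv2.imwrite("pics/hl.png",c["image"])
q=s["ee_rot"]; Rt=Rn.from_quat([q[1],q[2],q[3],q[0]]).as_matrix(); e=np.array(s["eef_pos"])
T=(cloud(c)-e)@Rt; print(e, s["ee_rot"])
def circ(q):
    A=np.c_[2*q,np.ones(len(q))]; x=np.linalg.lstsq(A,(q**2).sum(1),rcond=None)[0]; return x[:2].round(2),np.sqrt(x[2]+x[:2]@x[:2]).round(2)
D=np.hypot(T[...,0],T[...,1])
for lo,hi in((34,42),(42,50),(50,58),(58,66)):
    m=(D<42)&(T[...,2]>lo)&(T[...,2]<hi)&(D>30); q=T[m][:,:2]
    if len(q)>20: print("skirt",lo,len(q),circ(q))
m=(D<60)&(D>39)&(T[...,2]>60)&(T[...,2]<82); q=T[m]
if len(q): print("lug ang tool",np.degrees(np.arctan2(q[:,1],q[:,0])).round()[:40:2],q[:,2].max())
print("canister centre in tool",(Rt.T@(np.array([608.6,-31.9,53])-e)).round(1))
o=[]
for n in("side","scene"):
    k=snap(n); u,v=map(int,proj(k,[609,-32,90])); o.append(cv2.resize(k["image"][v-45:v+45,u-60:u+60],(400,300),interpolation=cv2.INTER_CUBIC))
cv2.imwrite("pics/v3.png",np.vstack([np.hstack(o),cv2.resize(c["image"][100:,80:560],(800,500))[:300]]))
E
python3 mlh.py
```

```text
[607.87445069 -32.80878485 188.58414975] [-3.20200517e-04  3.53680501e-01  9.35366239e-01  4.45899975e-06]
skirt 34 325 (array([ 0.74, -0.23]), np.float64(36.82))
skirt 42 483 (array([ 0.52, -0.35]), np.float64(37.33))
skirt 50 142 (array([ 1.17, -0.55]), np.float64(37.32))
skirt 58 166 (array([ 0.68, -0.53]), np.float64(36.89))
lug ang tool [-7. -5. -4. -2. -0.  1.  3.  5. -6. -5. -3. -1.  1.  2.  4. -7. -6. -4.
 -2. -0.] 71.97837251553986
canister centre in tool [ -0.    1.2 135.6]
```

View pics/v3.png

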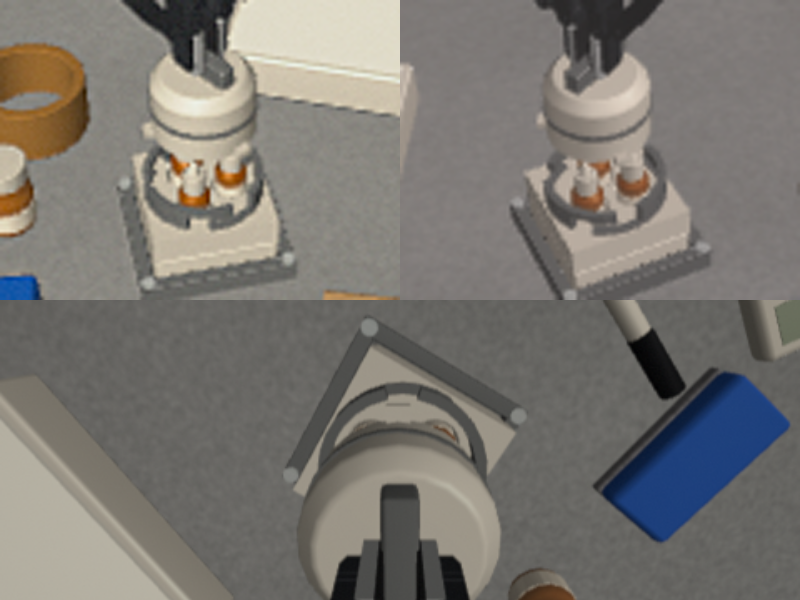

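The lid is held level with its lug along tool x, over the collar. I'll correct by (−0.7, +1.6) mm and lower it.

Emit:
{"api": "move_arm", "payload": {"moves": [{"turn": [0,0,0],"translation": [-0.7,1.6,20],"hand": 0},{"turn": [0,0,0],"translation": [0,0,15],"hand": 0},{"turn": [0,0,0],"translation": [0,0,7],"hand": 0},{"turn": [0,0,0],"translation": [0,0,4],"hand": 0},{"turn": [0,0,0],"translation": [0,0,4],"hand": 0},{"turn": [0,0,0],"translation": [0,0,0],"hand": 0}]}}

```text
time_s: 19.67
eef_pos: [609.6, -32.1, 138.7]
ee_rot: [-0.0, 0.352, 0.936, 0.0]
force: [0.6, 0.3, -1.2]
grip_width: 0.116
grip_force: 61.8
```

Emit:
{"api": "move_arm", "payload": {"moves": [{"turn": [0,0,0],"translation": [0,0,4],"hand": 0},{"turn": [0,0,0],"translation": [0,0,3],"hand": 0},{"turn": [0,0,0],"translation": [0,0,2],"hand": 0},{"turn": [0,0,0],"translation": [0,0,0],"hand": 0}]}}

```text
time_s: 20.0
eef_pos: [609.5, -32.3, 129.8]
ee_rot: [-0.0, 0.352, 0.936, -0.0]
force: [-1.5, 0.3, 0.5]
grip_width: 0.119
grip_force: 61.9
```

Emit:
{"api": "move_arm", "payload": {"moves": [{"turn": [0,0,0],"translation": [0,0,1],"hand": 0},{"turn": [0,0,0],"translation": [0,0,0],"hand": 0}]}}

```text
time_s: 20.17
eef_pos: [609.6, -32.4, 129.6]
ee_rot: [0.0, 0.352, 0.936, -0.0]
force: [-4.2, -0.7, 6.2]
grip_width: 0.12
grip_force: 62.7
```

Emit:
{"api": "move_arm", "payload": {"moves": [{"turn": [0,0,0],"translation": [0,0,1],"hand": 0},{"turn": [0,0,0],"translation": [0,0,0],"hand": 0}]}}

```text
time_s: 20.33
eef_pos: [609.7, -32.5, 129.5]
ee_rot: [0.001, 0.352, 0.936, -0.0]
force: [-6.6, -1.2, 12.7]
grip_width: 0.114
grip_force: 63.5
```

Emit:
{"api": "move_arm", "payload": {"moves": [{"turn": [0,0,0],"translation": [0.4,-0.4,-1.7],"hand": 0},{"turn": [0,0,0],"translation": [0,0,0],"hand": 0},{"turn": [0,0,0.1],"translation": [0,0,0],"hand": 0},{"turn": [0,0,0.1],"translation": [0,0,0],"hand": 0},{"turn": [0,0,0.1],"translation": [0,0,0],"hand": 0},{"turn": [0,0,0],"translation": [0,0,0],"hand": 0}]}}

```text
time_s: 20.83
eef_pos: [609.3, -32.1, 129.6]
ee_rot: [0.0, 0.49, 0.872, 0.0]
force: [0.2, 0.4, 2.4]
grip_width: 0.119
grip_force: 62.2
```

Emit:
{"api": "move_arm", "payload": {"moves": [{"turn": [0,0,0.1],"translation": [0,0,0],"hand": 0},{"turn": [0,0,0.1],"translation": [0,0,0],"hand": 0},{"turn": [0,0,0.1],"translation": [0,0,0],"hand": 0},{"turn": [0,0,0.1],"translation": [0,0,0],"hand": 0},{"turn": [0,0,0.1],"translation": [0,0,0],"hand": 0},{"turn": [0,0,0],"translation": [0,0,0],"hand": 0},{"turn": [0,0,0],"translation": [0,0,0],"hand": 0}]}}

```text
time_s: 21.42
eef_pos: [609.0, -32.3, 129.2]
ee_rot: [-0.0, 0.687, 0.727, -0.0]
force: [0.4, -0.8, -0.5]
grip_width: 0.121
grip_force: 61.8
```

```bash
python3 -c "
from h import *
s=sense();print(s['eef_pos'],s['ee_rot'],s['force'],s['wrist_torque'])
q=s['ee_rot'];print(np.degrees(2*np.arctan2(q[1],q[2])))"
```

```text
[608.97029548 -32.26087562 129.15844766] [-1.26767838e-04  6.87060574e-01  7.26600112e-01 -1.67223796e-04] [ 0.39661809 -0.76334603 -0.52171684] [ 0.06255469 -0.01749054  0.06128629]
86.79575417530948
```

Emit:
{"api": "move_arm", "payload": {"moves": [{"turn": [0,0,0.01],"translation": [0,0,1],"hand": 0},{"turn": [0,0,0],"translation": [0,0,1],"hand": 0},{"turn": [0,0,0],"translation": [0,0,1],"hand": 0},{"turn": [0,0,0],"translation": [0,0,0],"hand": 0}]}}

```text
time_s: 21.75
eef_pos: [608.9, -32.3, 126.8]
ee_rot: [-0.0, 0.692, 0.722, -0.0]
force: [-1.6, 0.8, 2.9]
grip_width: 0.115
grip_force: 62.4
```

Emit:
{"api": "move_arm", "payload": {"moves": [{"turn": [0,0,0],"translation": [0,0,0],"hand": 0.3},{"turn": [0,0,0],"translation": [0,0,0],"hand": 0.3},{"turn": [0,0,0],"translation": [0,0,0],"hand": 0.3},{"turn": [0,0,0],"translation": [0,0,0],"hand": 0.3},{"turn": [0,0,0],"translation": [0,0,0],"hand": 0.3},{"turn": [0,0,0],"translation": [0,0,0],"hand": 0.3}]}}

```text
time_s: 22.25
eef_pos: [609.1, -32.2, 126.4]
ee_rot: [-0.0, 0.692, 0.721, -0.0]
force: [-0.3, -0.0, -0.4]
grip_width: 0.303
grip_force: 0.0
```

Run:
```python
from h import *
s=sense();print(s["eef_pos"],s["force"])
for n in("wrist","side","scene"):
    c=snap(n);P=cloud(c);D=np.hypot(P[...,0]-609,P[...,1]+32)
    m=(D<30)&(D>15)&(P[...,2]>90)&(P[...,2]<115); print(n,m.sum(),np.percentile(P[m][:,2],[50,80,95,99]).round(1))
```

```text
[609.05033194 -32.21167786 126.42557049] [-0.31992045 -0.02228953 -0.40710359]
wrist 3271 [103.2 103.8 111.6 114.4]
side 179 [104.9 106.  111.9 114.5]
scene 196 [103.1 107.1 113.9 114.8]
```

Dome top is at 103.2 mm, so the lid is locked. I'll regrip harder and lift.

Emit:
{"api": "move_arm", "payload": {"moves": [{"turn": [0,0,0],"translation": [0,0,0],"hand": 0},{"turn": [0,0,0],"translation": [0,0,0],"hand": 0},{"turn": [0,0,0],"translation": [0,0,0],"hand": 0},{"turn": [0,0,0],"translation": [0,0,0],"hand": 0},{"turn": [0,0,0],"translation": [0,0,-4],"hand": 0},{"turn": [0,0,0],"translation": [0,0,-4],"hand": 0},{"turn": [0,0,0],"translation": [0,0,-4],"hand": 0},{"turn": [0,0,0],"translation": [0,0,-4],"hand": 0},{"turn": [0,0,0],"translation": [0,0,-4],"hand": 0},{"turn": [0,0,0],"translation": [0,0,0],"hand": 0}], "grip_force": 100}}

```text
time_s: 23.23
eef_pos: [609.2, -32.2, 147.2]
ee_rot: [0.0, 0.692, 0.721, 0.0]
force: [0.3, 0.3, -5.9]
grip_width: 0.106
grip_force: 98.3
```

Emit:
{"api": "move_arm", "payload": {"moves": [{"turn": [0,0,0],"translation": [0,0,-15],"hand": 0},{"turn": [0,0,0],"translation": [0,0,-25],"hand": 0},{"turn": [0,0,0],"translation": [0,0,-25],"hand": 0},{"turn": [0,0,0],"translation": [0,0,-25],"hand": 0},{"turn": [0,0,0],"translation": [0,0,-25],"hand": 0},{"turn": [0,0,0],"translation": [0,0,-25],"hand": 0},{"turn": [0,0,0],"translation": [0,0,-20],"hand": 0},{"turn": [0,0,0],"translation": [0,0,-10],"hand": 0},{"turn": [0,0,0],"translation": [0,0,0],"hand": 0},{"turn": [0,0,0],"translation": [0,0,0],"hand": 0}]}}

```text
time_s: 24.07
eef_pos: [608.9, -32.2, 315.4]
ee_rot: [-0.001, 0.692, 0.721, -0.0]
force: [-0.6, 0.1, -6.8]
grip_width: 0.104
grip_force: 98.6
```

```bash
cat > mc.py <<'E'
from h import *
s=sense();print(s["eef_pos"],s["force"])
W=[]
for n in("side","scene"):
    c=snap(n);P=cloud(c);hsv=cv2.cvtColor(c["image"],cv2.COLOR_BGR2HSV);cv2.imwrite(f"pics/c_{n}.png",c["image"])
    br=(hsv[...,0]<25)&(hsv[...,1]>70)
    d=P[...,:2]-[463,275]; Q=P[br&(np.hypot(d[...,0],d[...,1])<180)&(P[...,2]>-3)]
    th=np.radians(-1.9); R=np.array([[np.cos(th),np.sin(th)],[-np.sin(th),np.cos(th)]])
    L=(Q[:,:2]-[463,275])@R.T; z=Q[:,2]
    print(n,len(Q))
    # inner wall planes / flaps in carton frame
    for nm,ax,sg,cr,zc,half in(("+y end",1,1,83,123,50),("-y end",1,-1,83,123,50),("+x long",0,1,59,127,75),("-x long",0,-1,59,127,75)):
        a=L[:,ax]*sg; o=abs(L[:,1-ax])<half; m=o&(a>cr+6)&(z>115)&(a<cr+60)
        if m.sum()>30:
            p=np.polyfit(a[m],z[m],1); rr=z[m]-np.polyval(p,a[m]); print("  flap",nm,m.sum(),"slope deg",np.degrees(np.arctan(p[0])).round(1),"angle",(np.pi-np.arctan(p[0])).round(2),"crease at z->",((zc-p[1])/p[0]).round(1),"amax",a[m].max().round(),"zmax",z[m].max().round(),"rms",rr.std().round(2))
        m=o&(z>85)&(z<118)&(a>cr-12)&(a<cr+8)
        if m.sum()>20: print("  wall",nm,m.sum(),np.percentile(a[m],[5,50,95]).round(1),"slope",np.polyfit(L[m][:,1-ax],a[m],1).round(3))
    m=(abs(z-5)<4)&(abs(L[:,0])<54)&(abs(L[:,1])<60)
    if m.sum()>20:print("  floor",m.sum(),L[m].min(0),L[m].max(0))
    g=P[(hsv[...,1]<60)&(abs(d[...,0])<60)&(abs(d[...,1])<90)&(P[...,2]>20)&(P[...,2]<80)]; G=(g[:,:2]-[463,275])@R.T
    if len(g): print("  foam",len(g),"top z",np.percentile(g[:,2],98),"y ",np.percentile(G[:,1],[1,5,95,99]))
E
python3 mc.py
```

```text
[608.91643776 -32.15357712 315.37747286] [-0.60995037  0.11812916 -6.77356682]
side 14439
  flap +y end 971 slope deg 48.4 angle 2.3 crease at z-> 81.2 amax 122.0 zmax 169.0 rms 1.24
  flap -y end 1368 slope deg 48.0 angle 2.3 crease at z-> 81.8 amax 123.0 zmax 167.0 rms 1.76
  wall -y end 524 [77.8 78.9 80. ] slope [3.0000e-03 7.8938e+01]
  flap +x long 2119 slope deg 35.6 angle 2.52 crease at z-> 57.7 amax 107.0 zmax 163.0 rms 1.08
  wall +x long 24 [55.5 55.7 55.9] slope [3.0000e-03 5.5721e+01]
  flap -x long 2447 slope deg 34.7 angle 2.54 crease at z-> 56.8 amax 107.0 zmax 162.0 rms 1.16
  wall -x long 255 [53.9 54.3 54.6] slope [-3.000e-03  5.428e+01]
  floor 2161 [-53.92762545 -56.76659286] [53.96844423 25.526804  ]
  foam 1604 top z 78.17422471163636 y  [-78.41785495 -75.78029979  56.00934167  57.86912574]
scene 5880
  flap +y end 439 slope deg 49.9 angle 2.27 crease at z-> 83.1 amax 121.0 zmax 168.0 rms 2.02
  wall +y end 119 [77.6 78.9 79.8] slope [1.0000e-03 7.8821e+01]
  flap -y end 192 slope deg 47.4 angle 2.31 crease at z-> 83.3 amax 123.0 zmax 166.0 rms 0.99
  wall -y end 25 [82.6 83.2 83.8] slope [1.0000e-03 8.3167e+01]
  flap +x long 118 slope deg 33.2 angle 2.56 crease at z-> 57.5 amax 108.0 zmax 161.0 rms 1.15
  wall +x long 559 [56.2 58.9 61.3] slope [1.0000e-03 5.8816e+01]
  flap -x long 864 slope deg 34.1 angle 2.55 crease at z-> 59.0 amax 108.0 zmax 161.0 rms 2.44
  wall -x long 495 [52.  55.2 58. ] slope [-5.0000e-03  5.5139e+01]
  foam 141 top z 77.3531348654484 y  [-61.39544072 -59.65234013  77.45585031  79.83344372]
```

Carton walls and flaps check out: centre (463.5,275), yaw −1.9°, end flaps at 2.3 rad and long flaps at 2.55 rad. Rotate to align, then carry over.

Emit:
{"api": "move_arm", "payload": {"moves": [{"turn": [0,0,0.09],"translation": [0,0,0],"hand": 0},{"turn": [0,0,0.09],"translation": [0,0,0],"hand": 0},{"turn": [0,0,0.09],"translation": [0,0,0],"hand": 0},{"turn": [0,0,0.089],"translation": [0,0,0],"hand": 0},{"turn": [0,0,0],"translation": [9.9,-9.3,0],"hand": 0},{"turn": [0,0,0],"translation": [19.7,-18.7,0],"hand": 0},{"turn": [0,0,0],"translation": [27.1,-25.7,0],"hand": 0},{"turn": [0,0,0],"translation": [27.1,-25.7,0],"hand": 0},{"turn": [0,0,0],"translation": [27.1,-25.7,0],"hand": 0},{"turn": [0,0,0],"translation": [27.1,-25.7,0],"hand": 0}]}}

```text
time_s: 25.0
eef_pos: [526.3, 141.5, 315.4]
ee_rot: [-0.001, 0.81, 0.587, -0.001]
force: [1.3, 0.7, -6.0]
grip_width: 0.101
grip_force: 98.6
```

Emit:
{"api": "move_arm", "payload": {"moves": [{"turn": [0,0,0],"translation": [27.1,-25.7,0],"hand": 0},{"turn": [0,0,0],"translation": [27.1,-25.7,0],"hand": 0},{"turn": [0,0,0],"translation": [27.1,-25.7,0],"hand": 0},{"turn": [0,0,0],"translation": [17.3,-16.4,0],"hand": 0},{"turn": [0,0,0],"translation": [9.9,-9.3,0],"hand": 0},{"turn": [0,0,0],"translation": [0,0,0],"hand": 0},{"turn": [0,0,0],"translation": [0,0,0],"hand": 0},{"turn": [0,0,0],"translation": [0,0,0],"hand": 0}]}}

```text
time_s: 25.67
eef_pos: [464.1, 274.6, 315.9]
ee_rot: [-0.0, 0.81, 0.586, -0.001]
force: [0.0, 0.0, -6.2]
grip_width: 0.104
grip_force: 98.6
```

Run:
```python
from h import *
s=sense();q=s["ee_rot"];print(s["eef_pos"],s["force"],90-np.degrees(2*np.arctan2(q[1],q[2])))
o=[]
for n in("side","scene"):
    c=snap(n);u,v=map(int,proj(c,[463,275,190]));o.append(cv2.resize(c["image"][max(v-110,0):v+110,u-110:u+110],(400,400)))
    P=cloud(c);d=np.hypot(P[...,0]-463,P[...,1]-275)
    m=(d<75)&(P[...,2]>188)&(P[...,2]<230); print(n,m.sum(),P[m].min(0).round(),P[m].max(0).round())
    if m.sum(): print(cv2.minAreaRect(P[m][:,:2].astype(np.float32)))
cv2.imwrite("pics/v4.png",np.hstack(o))
```

```text
[464.14532266 274.56965644 315.87621028] [ 0.01488527  0.0485251  -6.16921888] -18.195304861867584
side 898 [420. 317. 189.] [512. 324. 230.]
((465.6528625488281, 320.52008056640625), (3.7760462760925293, 91.91859436035156), 87.37700653076172)
scene 657 [415. 226. 188.] [515. 319. 230.]
((485.3686218261719, 250.18275451660156), (130.07125854492188, 67.91020202636719), 43.13471984863281)
```

View pics/v4.png

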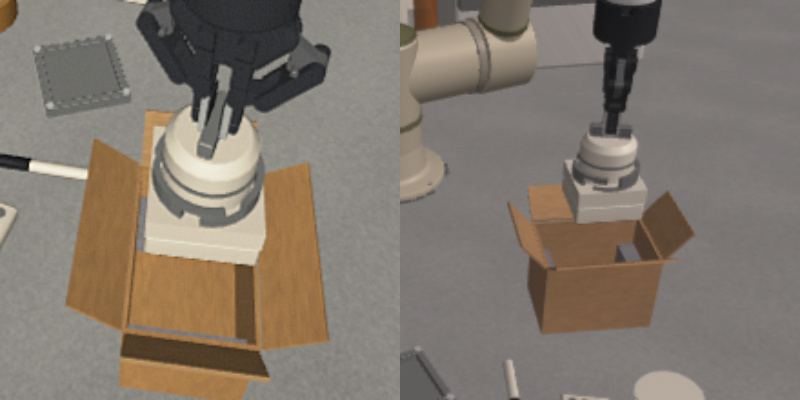

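The canister hangs upright, aligned and centred over the carton opening. Lowering.

Emit:
{"api": "move_arm", "payload": {"moves": [{"turn": [0,0,0],"translation": [0,0,15],"hand": 0},{"turn": [0,0,0],"translation": [0,0,25],"hand": 0},{"turn": [0,0,0],"translation": [0,0,25],"hand": 0},{"turn": [0,0,0],"translation": [0,0,25],"hand": 0},{"turn": [0,0,0],"translation": [0,0,25],"hand": 0},{"turn": [0,0,0],"translation": [0,0,25],"hand": 0},{"turn": [0,0,0],"translation": [0,0,20],"hand": 0},{"turn": [0,0,0],"translation": [0,0,10],"hand": 0},{"turn": [0,0,0],"translation": [0,0,6],"hand": 0},{"turn": [0,0,0],"translation": [0,0,0],"hand": 0}]}}

```text
time_s: 26.6
eef_pos: [464.3, 274.6, 140.0]
ee_rot: [-0.0, 0.81, 0.586, -0.001]
force: [-0.3, 0.8, -5.9]
grip_width: 0.109
grip_force: 98.6
```

Emit:
{"api": "move_arm", "payload": {"moves": [{"turn": [0,0,0],"translation": [0,0,3],"hand": 0},{"turn": [0,0,0],"translation": [0,0,3],"hand": 0},{"turn": [0,0,0],"translation": [0,0,2],"hand": 0},{"turn": [0,0,0],"translation": [0,0,0],"hand": 0}]}}

```text
time_s: 26.93
eef_pos: [464.7, 275.1, 133.2]
ee_rot: [0.0, 0.81, 0.586, 0.001]
force: [-0.9, -0.3, -1.6]
grip_width: 0.106
grip_force: 102.5
```

Emit:
{"api": "move_arm", "payload": {"moves": [{"turn": [0,0,0],"translation": [0,0,2],"hand": 0},{"turn": [0,0,0],"translation": [0,0,2],"hand": 0},{"turn": [0,0,0],"translation": [0,0,1.5],"hand": 0},{"turn": [0,0,0],"translation": [0,0,0.7],"hand": 0},{"turn": [0,0,0],"translation": [0,0,0],"hand": 0}]}}

```text
time_s: 27.35
eef_pos: [464.7, 275.1, 126.8]
ee_rot: [0.0, 0.81, 0.586, 0.001]
force: [0.1, -1.0, 2.9]
grip_width: 0.105
grip_force: 103.1
```

Emit:
{"api": "move_arm", "payload": {"moves": [{"turn": [0,0,0],"translation": [0,0,0],"hand": 0.3},{"turn": [0,0,0],"translation": [0,0,0],"hand": 0.3},{"turn": [0,0,0],"translation": [0,0,0],"hand": 0.3},{"turn": [0,0,0],"translation": [0,0,0],"hand": 0.3},{"turn": [0,0,0],"translation": [0,0,-10],"hand": 0.3},{"turn": [0,0,0],"translation": [0,0,-25],"hand": 0.3},{"turn": [0,0,0],"translation": [0,0,-38],"hand": 0.2},{"turn": [0,0,0],"translation": [0,0,-38],"hand": 0},{"turn": [0,0,0],"translation": [0,0,-38],"hand": 0},{"turn": [0,0,0],"translation": [0,0,0],"hand": 0}]}}

```text
time_s: 28.18
eef_pos: [466.0, 275.7, 283.6]
ee_rot: [0.002, 0.81, 0.586, 0.006]
force: [0.8, 0.6, 1.3]
grip_width: -0.002
grip_force: 0.0
```

```bash
cat > mk.py <<'E'
from h import *
s=sense();print(s["eef_pos"],s["force"])
for n in("side","scene","wrist"):
    c=snap(n);P=cloud(c);cv2.imwrite(f"pics/k_{n}.png",c["image"])
    D=np.hypot(P[...,0]-464,P[...,1]-275)
    m=(D<27)&(P[...,2]>90)&(P[...,2]<125); 
    if m.sum(): print(n,m.sum(),"dome/handle z",np.percentile(P[m][:,2],[50,95,99]).round(1))
    m=(D<40)&(P[...,2]>114)&(P[...,2]<125)
    if m.sum()>5: print("  handle",cv2.minAreaRect(P[m][:,:2].astype(np.float32)))
    m=(D<66)&(P[...,2]>50)&(P[...,2]<58)
    if m.sum()>5: print("  deck",m.sum(),np.median(P[m][:,2]),cv2.minAreaRect(P[m][:,:2].astype(np.float32)))
E
python3 mk.py
```

```text
[465.95442492 275.67195594 283.62145625] [0.76910602 0.59192773 1.34886314]
side 706 dome/handle z [104.9 121.2 122.1]
  handle ((465.1728820800781, 276.5380859375), (54.37156677246094, 12.249053955078125), 71.59049224853516)
  deck 607 54.57702782153035 ((463.5244445800781, 269.98504638671875), (102.51604461669922, 110.16871643066406), 87.90771484375)
scene 213 dome/handle z [109.8 119.6 120.9]
  handle ((466.4134826660156, 274.6262512207031), (52.54381561279297, 16.72030258178711), 77.3167953491211)
  deck 73 53.7949479496898 ((469.4043884277344, 268.5662841796875), (97.61279296875, 113.44580078125), 74.36076354980469)
wrist 1942 dome/handle z [103.5 119.6 120.3]
  handle ((464.9044494628906, 276.6695251464844), (52.731475830078125, 11.501517295837402), 71.35635375976562)
  deck 1559 53.24770155324825 ((463.322998046875, 271.248046875), (102.30587005615234, 110.51759338378906), 87.9747314453125)
```

View pics/k_wrist.png

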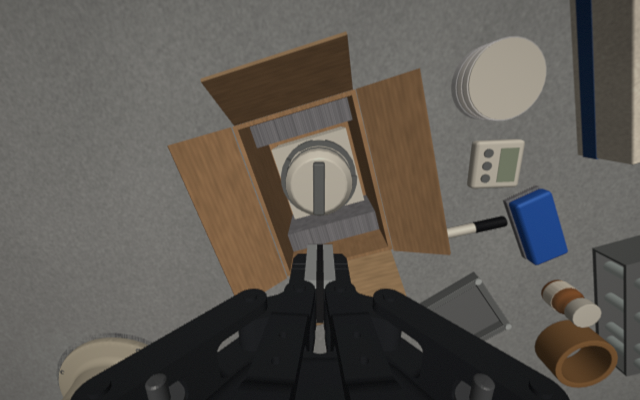

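The canister stands in the carton between the pads with the lid locked: dome at 103.5 mm, handle at 119.5 mm. All flaps are still open. Next I'll align the closed fist to the carton axes and start on the +y end flap.

Emit:
{"api": "move_arm", "payload": {"moves": [{"turn": [0,0,-0.095],"translation": [0,0,0],"hand": 0},{"turn": [0,0,-0.095],"translation": [0,0,0],"hand": 0},{"turn": [0,0,-0.0945],"translation": [0,0,0],"hand": 0},{"turn": [0,0,0],"translation": [37,0,0],"hand": 0},{"turn": [0,0,0],"translation": [37,0,0],"hand": 0},{"turn": [0,0,0],"translation": [37,0,0],"hand": 0},{"turn": [0,0,0],"translation": [39,0,0],"hand": 0},{"turn": [0,0,0],"translation": [0,0,0],"hand": 0},{"turn": [0,0,0],"translation": [0,0,0],"hand": 0}]}}

```text
time_s: 29.08
eef_pos: [468.4, 426.0, 272.7]
ee_rot: [-0.0, 0.718, 0.696, -0.002]
force: [0.0, -0.2, -0.2]
grip_width: -0.002
grip_force: 0.0
```

```bash
cat > cf.py <<'E'
from h import *
s=sense();q=s["ee_rot"];th=np.radians(-1.9);d=s["eef_pos"][:2]-[463.5,275]
print("carton xy",(d@np.array([np.cos(th),np.sin(th)])).round(1),(d@np.array([-np.sin(th),np.cos(th)])).round(1),"z",s["eef_pos"][2].round(1),"yaw",(90-np.degrees(2*np.arctan2(q[1],q[2]))).round(2),s["force"].round(1),s["time_s"])
E
python3 cf.py
```

```text
carton xy -0.1 151.1 z 272.7 yaw -1.78 [ 0.  -0.2 -0.2] 29.0833
```

Emit:
{"api": "move_arm", "payload": {"moves": [{"turn": [0,0,0],"translation": [0,0,38],"hand": 0},{"turn": [0,0,0],"translation": [0,0,38],"hand": 0},{"turn": [0,0,0],"translation": [0,0,38],"hand": 0},{"turn": [0,0,0],"translation": [-10,0,0],"hand": 0},{"turn": [0,0,0],"translation": [-14,0,0],"hand": 0},{"turn": [0,0,0],"translation": [-14,0,-3],"hand": 0},{"turn": [0,0,0],"translation": [-13,0,-3],"hand": 0},{"turn": [0,0,0],"translation": [0,0,-19],"hand": 0},{"turn": [0,0,0],"translation": [0,0,0],"hand": 0}]}}

```text
time_s: 29.83
eef_pos: [468.5, 372.6, 188.8]
ee_rot: [0.001, 0.72, 0.694, 0.002]
force: [0.0, 0.1, 0.8]
grip_width: 0.002
grip_force: 0.0
```

```bash
python3 cf.py
cat > fl.py <<'E'
from h import *
for n in("side","scene"):
    c=snap(n);P=cloud(c);hsv=cv2.cvtColor(c["image"],cv2.COLOR_BGR2HSV);cv2.imwrite(f"pics/f_{n}.png",c["image"])
    Q=P[(hsv[...,0]<25)&(hsv[...,1]>70)]
    th=np.radians(-1.9); d=Q[:,:2]-[463.5,275]; L=np.c_[d@[np.cos(th),np.sin(th)],d@[-np.sin(th),np.cos(th)]]; z=Q[:,2]
    for nm,ax,sg,cr,zc,half in(("+y end",1,1,83,123,52),("-y end",1,-1,83,123,52),("+x long",0,1,59,127,78),("-x long",0,-1,59,127,78)):
        a=cr-L[:,ax]*sg; b=z-zc; o=(abs(L[:,1-ax])<half); r=np.hypot(a,b); t=np.arctan2(b,a); m=o&(r>12)&(r<60)&(t>-0.12)&(t<2.9)
        if ax==1: m&=abs(L[:,0])<52
        if m.sum()>10: h,e=np.histogram(t[m],30,(-.2,2.8)); i=h.argsort()[::-1][:3]; print(n,nm,m.sum(),[(e[k].round(1),h[k]) for k in i])
E
python3 fl.py
```

```text
carton xy 1.7 97.7 z 188.8 yaw -2.04 [0.  0.1 0.8] 29.8333
side +y end 534 [(np.float64(1.5), np.int64(258)), (np.float64(1.6), np.int64(189)), (np.float64(1.7), np.int64(66))]
side -y end 92 [(np.float64(2.2), np.int64(61)), (np.float64(2.3), np.int64(21)), (np.float64(2.1), np.int64(10))]
side +x long 2007 [(np.float64(2.4), np.int64(1295)), (np.float64(2.5), np.int64(657)), (np.float64(2.3), np.int64(52))]
side -x long 760 [(np.float64(2.5), np.int64(501)), (np.float64(2.4), np.int64(252)), (np.float64(2.3), np.int64(4))]
scene +y end 214 [(np.float64(1.4), np.int64(201)), (np.float64(1.5), np.int64(10)), (np.float64(1.3), np.int64(2))]
scene -y end 185 [(np.float64(2.3), np.int64(165)), (np.float64(2.2), np.int64(19)), (np.float64(2.4), np.int64(1))]
scene +x long 148 [(np.float64(2.5), np.int64(117)), (np.float64(1.4), np.int64(7)), (np.float64(1.0), np.int64(4))]
scene -x long 847 [(np.float64(2.5), np.int64(452)), (np.float64(2.6), np.int64(178)), (np.float64(2.4), np.int64(140))]
```

Emit:
{"api": "move_arm", "payload": {"moves": [{"turn": [0,0,0],"translation": [-13,0,6],"hand": 0},{"turn": [0,0,0],"translation": [-11.7,0,4.6],"hand": 0},{"turn": [0,0,0],"translation": [-9.8,0,7.9],"hand": 0},{"turn": [0,0,0],"translation": [-7.1,0,10.4],"hand": 0},{"turn": [0,0,0],"translation": [-3.3,0,9.8],"hand": 0},{"turn": [0,0,0],"translation": [0,0,3.5],"hand": 0},{"turn": [0,0,0],"translation": [0,0,0],"hand": 0},{"turn": [0,0,0],"translation": [0,0,0],"hand": 0}]}}

```text
time_s: 30.6
eef_pos: [465.8, 328.2, 145.4]
ee_rot: [0.001, 0.719, 0.695, -0.001]
force: [-7.6, -10.3, 20.8]
grip_width: -0.0
grip_force: 10.3
```

```bash
python3 cf.py; python3 fl.py | grep end
```

```text
carton xy 0.5 53.2 z 145.4 yaw -1.9 [ -7.6 -10.3  20.8] 30.6
side +y end 1162 [(np.float64(0.1), np.int64(538)), (np.float64(0.2), np.int64(313)), (np.float64(0.3), np.int64(143))]
side -y end 156 [(np.float64(2.2), np.int64(105)), (np.float64(2.3), np.int64(37)), (np.float64(2.1), np.int64(12))]
scene +y end 297 [(np.float64(0.0), np.int64(183)), (np.float64(0.1), np.int64(81)), (np.float64(0.2), np.int64(21))]
scene -y end 186 [(np.float64(2.3), np.int64(162)), (np.float64(2.2), np.int64(23)), (np.float64(2.4), np.int64(1))]
```

Emit:
{"api": "move_arm", "payload": {"moves": [{"turn": [0,0,0],"translation": [0,0,-30],"hand": 0},{"turn": [0,0,0],"translation": [0,0,-40],"hand": 0},{"turn": [0,0,0],"translation": [-34,0,-20],"hand": 0},{"turn": [0,0,0],"translation": [-34,0,0],"hand": 0},{"turn": [0,0,0],"translation": [-34,0,0],"hand": 0},{"turn": [0,0,0],"translation": [-34,0,0],"hand": 0},{"turn": [0,0,0],"translation": [-34,0,0],"hand": 0},{"turn": [0,0,0],"translation": [-34,0,0],"hand": 0},{"turn": [0,0,0],"translation": [0,0,0],"hand": 0}]}}

```text
time_s: 31.45
eef_pos: [459.0, 121.1, 233.3]
ee_rot: [0.0, 0.72, 0.694, -0.001]
force: [-0.2, 0.6, -0.0]
grip_width: -0.001
grip_force: 0.0
```

```bash
python3 cf.py; python3 fl.py | grep end
```

```text
carton xy 0.6 -154.0 z 233.3 yaw -2.15 [-0.2  0.6 -0. ] 31.45
side +y end 1789 [(np.float64(0.1), np.int64(924)), (np.float64(0.2), np.int64(353)), (np.float64(0.0), np.int64(269))]
side -y end 1359 [(np.float64(2.2), np.int64(933)), (np.float64(2.3), np.int64(338)), (np.float64(2.1), np.int64(75))]
scene +y end 398 [(np.float64(0.0), np.int64(191)), (np.float64(0.1), np.int64(148)), (np.float64(0.2), np.int64(37))]
scene -y end 191 [(np.float64(2.3), np.int64(170)), (np.float64(2.2), np.int64(20)), (np.float64(0.0), np.int64(1))]
```

Emit:
{"api": "move_arm", "payload": {"moves": [{"turn": [0,0,0],"translation": [0,0,37],"hand": 0},{"turn": [0,0,0],"translation": [0,0,37],"hand": 0},{"turn": [0,0,0],"translation": [12,0,0],"hand": 0},{"turn": [0,0,0],"translation": [14,0,0],"hand": 0},{"turn": [0,0,0],"translation": [14,0,-3],"hand": 0},{"turn": [0,0,0],"translation": [14,0,-3],"hand": 0},{"turn": [0,0,0],"translation": [0,0,-20],"hand": 0},{"turn": [0,0,0],"translation": [0,0,0],"hand": 0}]}}

```text
time_s: 32.22
eef_pos: [461.7, 181.2, 188.0]
ee_rot: [0.001, 0.718, 0.696, 0.002]
force: [0.5, 0.8, 0.8]
grip_width: 0.0
grip_force: 0.0
```

```bash
python3 cf.py; python3 fl.py | grep end
```

```text
carton xy 1.3 -93.8 z 188.0 yaw -1.75 [0.5 0.8 0.8] 32.2167
side +y end 1783 [(np.float64(0.1), np.int64(946)), (np.float64(0.2), np.int64(360)), (np.float64(0.0), np.int64(261))]
side -y end 772 [(np.float64(1.4), np.int64(484)), (np.float64(1.3), np.int64(288)), (np.float64(2.5), np.int64(0))]
scene +y end 396 [(np.float64(0.0), np.int64(178)), (np.float64(0.1), np.int64(158)), (np.float64(0.2), np.int64(40))]
scene -y end 157 [(np.float64(1.4), np.int64(74)), (np.float64(1.5), np.int64(55)), (np.float64(1.6), np.int64(22))]
```

Emit:
{"api": "move_arm", "payload": {"moves": [{"turn": [0,0,0],"translation": [9,0,5],"hand": 0},{"turn": [0,0,0],"translation": [11.7,0,4.6],"hand": 0},{"turn": [0,0,0],"translation": [9.8,0,7.9],"hand": 0},{"turn": [0,0,0],"translation": [7.1,0,10.4],"hand": 0},{"turn": [0,0,0],"translation": [3.3,0,9.8],"hand": 0},{"turn": [0,0,0],"translation": [0,0,3.5],"hand": 0},{"turn": [0,0,0],"translation": [0,0,0],"hand": 0},{"turn": [0,0,0],"translation": [0,0,0],"hand": 0}]}}

```text
time_s: 32.98
eef_pos: [462.1, 221.4, 145.5]
ee_rot: [-0.001, 0.719, 0.695, 0.001]
force: [-5.1, 7.6, 14.4]
grip_width: -0.004
grip_force: 7.3
```

```bash
python3 cf.py; python3 fl.py
```

```text
carton xy 0.4 -53.6 z 145.5 yaw -1.91 [-5.1  7.6 14.4] 32.9833
side +y end 1788 [(np.float64(0.1), np.int64(894)), (np.float64(0.2), np.int64(377)), (np.float64(0.0), np.int64(294))]
side -y end 1171 [(np.float64(0.1), np.int64(588)), (np.float64(0.0), np.int64(303)), (np.float64(0.2), np.int64(152))]
side +x long 3510 [(np.float64(2.4), np.int64(1311)), (np.float64(0.0), np.int64(1161)), (np.float64(2.5), np.int64(654))]
side -x long 3877 [(np.float64(2.5), np.int64(1405)), (np.float64(0.0), np.int64(1149)), (np.float64(2.4), np.int64(921))]
scene +y end 393 [(np.float64(0.0), np.int64(191)), (np.float64(0.1), np.int64(141)), (np.float64(0.2), np.int64(47))]
scene -y end 276 [(np.float64(0.0), np.int64(121)), (np.float64(0.1), np.int64(89)), (np.float64(0.2), np.int64(35))]
scene +x long 523 [(np.float64(-0.1), np.int64(248)), (np.float64(0.0), np.int64(145)), (np.float64(2.5), np.int64(118))]
scene -x long 843 [(np.float64(2.5), np.int64(320)), (np.float64(-0.1), np.int64(164)), (np.float64(2.6), np.int64(103))]
```

Both end flaps are flat and both long flaps are still open. Next is the far long flap.

Emit:
{"api": "move_arm", "payload": {"moves": [{"turn": [0,0,0],"translation": [0,0,-30],"hand": 0},{"turn": [0,0,0],"translation": [0,0,-40],"hand": 0},{"turn": [0,0,0],"translation": [13.4,35,-15],"hand": 0},{"turn": [0,0,0],"translation": [13.4,35,0],"hand": 0},{"turn": [0,0,0],"translation": [13.4,35,0],"hand": 0},{"turn": [0,0,0],"translation": [13.4,35,0],"hand": 0},{"turn": [0,0,0],"translation": [0,0,0],"hand": 0},{"turn": [0,0,0],"translation": [0,0,0],"hand": 0}]}}

```text
time_s: 33.75
eef_pos: [604.8, 269.1, 226.6]
ee_rot: [-0.001, 0.719, 0.695, -0.002]
force: [-0.4, 0.8, 0.3]
grip_width: -0.001
grip_force: 0.0
```

```bash
python3 cf.py
```

```text
carton xy 141.4 -1.2 z 226.6 yaw -1.92 [-0.4  0.8  0.3] 33.75
```

Emit:
{"api": "move_arm", "payload": {"moves": [{"turn": [0,0,0],"translation": [0,0,36],"hand": 0},{"turn": [0,0,0],"translation": [0,0,30],"hand": 0},{"turn": [0,0,0],"translation": [0,-16,0],"hand": 0},{"turn": [0,0,0],"translation": [0,-9,-7],"hand": 0},{"turn": [0,0,0],"translation": [0,-9,-7],"hand": 0},{"turn": [0,0,0],"translation": [0,-15,-8],"hand": 0},{"turn": [0,0,0],"translation": [0,-15,-5],"hand": 0},{"turn": [0,0,0],"translation": [0,0,0],"hand": 0},{"turn": [0,0,0],"translation": [0,0,0],"hand": 0}]}}

```text
time_s: 34.5
eef_pos: [540.2, 271.3, 193.3]
ee_rot: [0.001, 0.719, 0.695, 0.002]
force: [0.3, 0.1, 0.6]
grip_width: 0.002
grip_force: 0.0
```

```bash
python3 cf.py; python3 fl.py
```

```text
carton xy 76.8 -1.1 z 193.3 yaw -1.88 [0.3 0.1 0.6] 34.5
side +y end 1794 [(np.float64(0.1), np.int64(952)), (np.float64(0.2), np.int64(335)), (np.float64(0.0), np.int64(267))]
side -y end 1241 [(np.float64(0.1), np.int64(669)), (np.float64(0.0), np.int64(249)), (np.float64(0.2), np.int64(215))]
side +x long 1688 [(np.float64(0.0), np.int64(1196)), (np.float64(-0.1), np.int64(213)), (np.float64(1.6), np.int64(93))]
side -x long 4021 [(np.float64(2.5), np.int64(1440)), (np.float64(0.0), np.int64(1288)), (np.float64(2.4), np.int64(887))]
scene +y end 16 [(np.float64(0.0), np.int64(7)), (np.float64(0.1), np.int64(4)), (np.float64(0.2), np.int64(3))]
scene -y end 118 [(np.float64(0.1), np.int64(48)), (np.float64(0.0), np.int64(44)), (np.float64(0.2), np.int64(17))]
scene +x long 865 [(np.float64(1.6), np.int64(498)), (np.float64(1.7), np.int64(199)), (np.float64(1.5), np.int64(72))]
scene -x long 707 [(np.float64(2.5), np.int64(336)), (np.float64(2.6), np.int64(120)), (np.float64(2.4), np.int64(79))]
```

Emit:
{"api": "move_arm", "payload": {"moves": [{"turn": [0,0,0],"translation": [0,-12.5,6],"hand": 0},{"turn": [0,0,0],"translation": [0,-11.8,4.6],"hand": 0},{"turn": [0,0,0],"translation": [0,-9.8,7.9],"hand": 0},{"turn": [0,0,0],"translation": [0,-7.1,10.4],"hand": 0},{"turn": [0,0,0],"translation": [0,-3.3,9.8],"hand": 0},{"turn": [0,0,0],"translation": [0,0,4.5],"hand": 0},{"turn": [0,0,0],"translation": [0,0,0],"hand": 0},{"turn": [0,0,0],"translation": [0,0,0],"hand": 0}]}}

```text
time_s: 35.27
eef_pos: [495.3, 272.6, 149.5]
ee_rot: [-0.0, 0.719, 0.695, -0.001]
force: [-12.7, -2.6, 19.0]
grip_width: -0.004
grip_force: 9.5
```

```bash
python3 cf.py; python3 fl.py|grep long
```

```text
carton xy 31.9 -1.4 z 149.5 yaw -1.92 [-12.7  -2.6  19. ] 35.2667
side +x long 1454 [(np.float64(0.1), np.int64(717)), (np.float64(0.0), np.int64(328)), (np.float64(0.2), np.int64(208))]
side -x long 3513 [(np.float64(2.5), np.int64(1426)), (np.float64(2.4), np.int64(902)), (np.float64(0.0), np.int64(870))]
scene +x long 533 [(np.float64(0.0), np.int64(246)), (np.float64(0.1), np.int64(192)), (np.float64(0.2), np.int64(63))]
scene -x long 775 [(np.float64(2.5), np.int64(287)), (np.float64(-0.1), np.int64(153)), (np.float64(0.0), np.int64(102))]
```

Emit:
{"api": "move_arm", "payload": {"moves": [{"turn": [0,0,0],"translation": [0,0,-30],"hand": 0},{"turn": [0,0,0],"translation": [0,0,-40],"hand": 0},{"turn": [0,0,0],"translation": [0,-34.4,-10],"hand": 0},{"turn": [0,0,0],"translation": [0,-34.4,0],"hand": 0},{"turn": [0,0,0],"translation": [0,-34.4,0],"hand": 0},{"turn": [0,0,0],"translation": [0,-34.4,0],"hand": 0},{"turn": [0,0,0],"translation": [0,-34.4,0],"hand": 0},{"turn": [0,0,0],"translation": [0,0,0],"hand": 0},{"turn": [0,0,0],"translation": [0,0,0],"hand": 0}]}}

```text
time_s: 36.12
eef_pos: [323.5, 278.5, 228.2]
ee_rot: [0.0, 0.718, 0.696, 0.001]
force: [0.3, -0.0, 0.1]
grip_width: 0.001
grip_force: 0.0
```

```bash
python3 cf.py
```

```text
carton xy -140.1 -1.1 z 228.2 yaw -1.85 [ 0.3 -0.   0.1] 36.1167
```

Emit:
{"api": "move_arm", "payload": {"moves": [{"turn": [0,0,0],"translation": [0,0,37],"hand": 0},{"turn": [0,0,0],"translation": [0,0,31],"hand": 0},{"turn": [0,0,0],"translation": [0,15,0],"hand": 0},{"turn": [0,0,0],"translation": [0,9,-7],"hand": 0},{"turn": [0,0,0],"translation": [0,9,-7],"hand": 0},{"turn": [0,0,0],"translation": [0,15,-8],"hand": 0},{"turn": [0,0,0],"translation": [0,15,-5],"hand": 0},{"turn": [0,0,0],"translation": [0,0,0],"hand": 0},{"turn": [0,0,0],"translation": [0,0,0],"hand": 0}]}}

```text
time_s: 36.87
eef_pos: [387.7, 275.9, 186.3]
ee_rot: [-0.0, 0.719, 0.695, -0.0]
force: [-0.5, 0.1, 0.0]
grip_width: 0.0
grip_force: 0.0
```

```bash
python3 cf.py; python3 fl.py
```

```text
carton xy -75.7 -1.6 z 186.3 yaw -2.0 [-0.5  0.1  0. ] 36.8667
side +y end 1909 [(np.float64(0.1), np.int64(754)), (np.float64(0.2), np.int64(448)), (np.float64(0.3), np.int64(260))]
side -y end 1353 [(np.float64(0.1), np.int64(563)), (np.float64(0.2), np.int64(329)), (np.float64(0.3), np.int64(141))]
side +x long 2398 [(np.float64(0.1), np.int64(1168)), (np.float64(0.0), np.int64(477)), (np.float64(0.2), np.int64(439))]
side -x long 1913 [(np.float64(0.0), np.int64(1282)), (np.float64(-0.1), np.int64(227)), (np.float64(1.4), np.int64(211))]
scene +y end 393 [(np.float64(0.1), np.int64(173)), (np.float64(0.0), np.int64(83)), (np.float64(0.2), np.int64(68))]
scene -y end 391 [(np.float64(0.1), np.int64(156)), (np.float64(0.0), np.int64(80)), (np.float64(0.2), np.int64(73))]
scene +x long 609 [(np.float64(0.0), np.int64(274)), (np.float64(0.1), np.int64(232)), (np.float64(0.2), np.int64(77))]
scene -x long 1118 [(np.float64(1.4), np.int64(358)), (np.float64(1.5), np.int64(342)), (np.float64(-0.1), np.int64(207))]
```

Emit:
{"api": "move_arm", "payload": {"moves": [{"turn": [0,0,0],"translation": [0,11.4,0],"hand": 0},{"turn": [0,0,0],"translation": [0,11.8,4.6],"hand": 0},{"turn": [0,0,0],"translation": [0,9.8,7.9],"hand": 0},{"turn": [0,0,0],"translation": [0,7.1,10.4],"hand": 0},{"turn": [0,0,0],"translation": [0,3.3,9.8],"hand": 0},{"turn": [0,0,0],"translation": [0,0,4.5],"hand": 0},{"turn": [0,0,0],"translation": [0,0,0],"hand": 0},{"turn": [0,0,0],"translation": [0,0,0],"hand": 0}]}}

```text
time_s: 37.63
eef_pos: [430.1, 274.6, 149.7]
ee_rot: [0.001, 0.719, 0.695, 0.0]
force: [2.5, -3.1, 5.2]
grip_width: -0.0
grip_force: 2.7
```

Emit:
{"api": "move_arm", "payload": {"moves": [{"turn": [0,0,0],"translation": [0,0,-30],"hand": 0},{"turn": [0,0,0],"translation": [0,0,-40],"hand": 0},{"turn": [0,0,0],"translation": [0,0,-40],"hand": 0},{"turn": [0,0,0],"translation": [-40,0,0],"hand": 0},{"turn": [0,0,0],"translation": [-40,0,0],"hand": 0},{"turn": [0,0,0],"translation": [-40,0,0],"hand": 0},{"turn": [0,0,0],"translation": [0,0,0],"hand": 0},{"turn": [0,0,0],"translation": [0,0,0],"hand": 0}]}}

```text
time_s: 38.3
eef_pos: [425.7, 153.6, 259.2]
ee_rot: [-0.0, 0.72, 0.694, -0.0]
force: [-0.4, 0.0, -0.2]
grip_width: -0.001
grip_force: 0.0
```

```bash
python3 cf.py; python3 fl.py
python3 - <<'E'
import cv2,numpy as np
a=cv2.imread("pics/f_side.png")[200:400,250:480];b=cv2.imread("pics/f_scene.png")[90:240,330:490]
cv2.imwrite("pics/v5.png",np.hstack([cv2.resize(a,(400,350)),cv2.resize(b,(400,350))]))
E
```

```text
carton xy -33.7 -122.6 z 259.2 yaw -2.1 [-0.4  0.  -0.2] 38.3
side +y end 2054 [(np.float64(0.2), np.int64(590)), (np.float64(0.1), np.int64(566)), (np.float64(0.3), np.int64(307))]
side -y end 1447 [(np.float64(0.1), np.int64(437)), (np.float64(0.2), np.int64(422)), (np.float64(0.3), np.int64(218))]
side +x long 2392 [(np.float64(0.1), np.int64(1198)), (np.float64(0.0), np.int64(457)), (np.float64(0.2), np.int64(407))]
side -x long 2469 [(np.float64(0.1), np.int64(1211)), (np.float64(0.0), np.int64(491)), (np.float64(0.2), np.int64(460))]
scene +y end 424 [(np.float64(0.1), np.int64(183)), (np.float64(0.2), np.int64(110)), (np.float64(0.3), np.int64(48))]
scene -y end 429 [(np.float64(0.1), np.int64(185)), (np.float64(0.2), np.int64(103)), (np.float64(0.3), np.int64(60))]
scene +x long 601 [(np.float64(0.0), np.int64(279)), (np.float64(0.1), np.int64(243)), (np.float64(0.2), np.int64(54))]
scene -x long 606 [(np.float64(0.0), np.int64(305)), (np.float64(0.1), np.int64(209)), (np.float64(0.2), np.int64(55))]
```

View pics/v5.png

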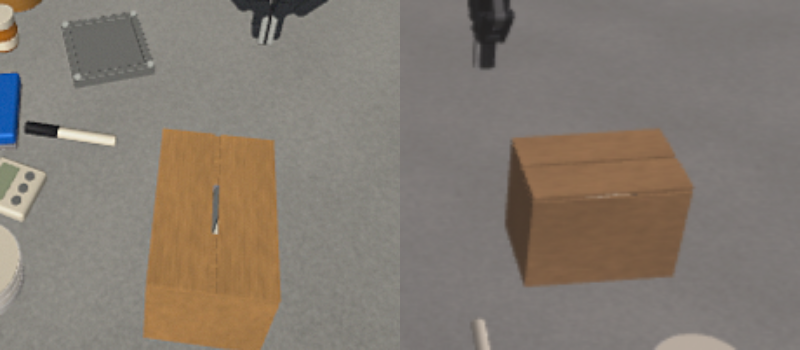

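The carton is closed in both views: the long flaps meet flat along the centre seam, with no edge standing up. I'll check the slopes once, then hand in.

Run:
```python
from h import *
ok=True
for n in("side","scene"):
    P=cloud(snap(n)); d=P[...,:2]-[463.5,275]; th=np.radians(-1.9)
    X=d@[np.cos(th),np.sin(th)];Y=d@[-np.sin(th),np.cos(th)]
    for s in(1,-1):
        m=(abs(Y)<70)&(X*s>8)&(X*s<52)&(abs(P[...,2]-129)<12); p=np.polyfit(X[m]*s,P[...,2][m],1); print(n,s,m.sum(),p.round(3)); ok&=abs(p[0])<0.1
print(ok)
if ok: print(finish_job())
```

```text
side 1 1980 [-1.00000e-03  1.32147e+02]
side -1 2018 [  0.    132.046]
scene 1 534 [2.00000e-03 1.30453e+02]
scene -1 471 [-3.00000e-03  1.30631e+02]
True
the job is handed in; nothing more can be done
None
```

The job is handed in at about 38 s of the 208 s allowed. All three bottles are in the canister, the lid is locked, and the canister stands in the carton. Both end flaps are folded in and both long flaps measure flat on top. The hand-in call did not return a verdict.

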